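# Change over the casts in the model scanner

## Task

Change over the dental model scanner: slide its amber guard fully back, take out the cast that was scanned last (it stands on the round plate) and put it, teeth up, in the blue pan, then stand every cast from the worktop on a station (rubber pad) of its own on the plate, centred, teeth up and front teeth facing straight outwards. Only the front of the plate can be reached from above, so turn it by pushing the finger lugs on its edge. Finally leave the plate with the notch in its rim facing the red mark on the front wall, slide the guard fully shut, and leave the spatula and yellow bur block alone.

Things in the scene. Friction and masses are not known exactly. Their poses are not given: they have to be found in the camera images.
- scanner: white scanner, fixed. Origin on the plate's axis at worktop level; x to its back, y to its left. Outer faces x -142, y +-145 mm; inner x -130, y +-133 mm; walls 110 mm high, 118 mm with the side rails. A fixed clear window (top 110 mm up) covers the chamber behind x +20 mm; in front of that it is open upwards when the guard is back. Tower 232 mm high from x +168 mm
- plate (a joint): turn of the round scan plate about the vertical through the scanner's origin (rad, grows anticlockwise from above, may pass a whole turn): 0 or any whole turn = notch at the mark. Radius 112 mm, flat top 58 mm above the worktop, hub radius 14 and 5 mm high, three non-slip pads (stations, 72 x 76 mm, tops 59 mm up) 120 degrees apart, finger lugs midway between. Turns endlessly with 0.1 to 0.5 N m drag, stays where left
- notch (a point): outer end of the notch in the plate's rim (a gap 26 mm wide and 12 mm deep with a short red line inwards of it), in line with station 1, 112 mm from the axis, at the plate's top. It belongs at the mark: the fixed red pointer and stripe in the middle of the front wall, straight in front of the axis (scanner's -x)
- guard (a joint): sliding amber guard over the front half of the chamber: 0 = fully shut, grows as it slides back towards the tower, 0.15 m = fully open; slides with about 1.5 N of drag and stays where it is left. Panel 112 to 117 mm above the worktop
- guard_handle (a point): middle of the top of the guard's handle, an upright black bar 12 mm thick (along the slide), 74 mm long (across it), standing 31 mm above the panel, its top 148 mm above the worktop; shut, it is 113 mm in front of the plate's axis, open 37 mm behind it. It may be pinched or pushed from either side
- station_1 (a point): centre of station 1 on the plate's top, 66 mm from its axis, in line with the notch
- station_1_outer (a point): point of station 1 30 mm farther out from the axis, where the underside of a cast's front edge belongs
- station_2 (a point): centre of station 2 on the plate's top, 66 mm from its axis; 120 degrees anticlockwise from station 1 seen from above
- station_2_outer (a point): point of station 2 30 mm farther out from the axis, where the underside of a cast's front edge belongs
- station_3 (a point): centre of station 3 on the plate's top, 66 mm from its axis; 240 degrees anticlockwise from station 1 seen from above
- station_3_outer (a point): point of station 3 30 mm farther out from the axis, where the underside of a cast's front edge belongs
- lug_1 (a point): top of finger lug 1, a slightly soft upright post 12 mm in diameter (14 mm at its black cap) and 24 mm high on the edge of the plate, 102 mm from the axis, 60 degrees anticlockwise from station 1; push it sideways to turn the plate
- lug_2 (a point): top of finger lug 2, a slightly soft upright post 12 mm in diameter (14 mm at its black cap) and 24 mm high on the edge of the plate, 102 mm from the axis, 60 degrees anticlockwise from station 2; push it sideways to turn the plate
- lug_3 (a point): top of finger lug 3, a slightly soft upright post 12 mm in diameter (14 mm at its black cap) and 24 mm high on the edge of the plate, 102 mm from the axis, 60 degrees anticlockwise from station 3; push it sideways to turn the plate
- cast_a: cream plaster dental cast, teeth up, 67 x 68 x 30 mm, 0.16 kg. Its trimmed base is 17 mm high, x from -30 (flat heel) to +33 mm (pointed front), y +-34 mm; grip it across y, where it is 68 mm wide and its sides are parallel (x -25 to 0 mm). Origin at the middle of the underside, z up, +x points out of the front teeth. One of the three may be absent
- cast_a_front (a point): point on the underside of cast_a 30 mm from its origin towards the front teeth
- cast_b: cream plaster dental cast, teeth up, 67 x 68 x 30 mm, 0.16 kg. Its trimmed base is 17 mm high, x from -32 (flat heel) to +33 mm (pointed front), y +-34 mm; grip it across y, where it is 68 mm wide and its sides are parallel (x -25 to 0 mm). Origin at the middle of the underside, z up, +x points out of the front teeth. One of the three may be absent
- cast_b_front (a point): point on the underside of cast_b 30 mm from its origin towards the front teeth
- cast_c: cream plaster dental cast, teeth up, 67 x 68 x 30 mm, 0.16 kg. Its trimmed base is 17 mm high, x from -30 (flat heel) to +33 mm (pointed front), y +-34 mm; grip it across y, where it is 68 mm wide and its sides are parallel (x -25 to 0 mm). Origin at the middle of the underside, z up, +x points out of the front teeth. One of the three may be absent
- cast_c_front (a point): point on the underside of cast_c 30 mm from its origin towards the front teeth
- scanned_cast: cream plaster dental cast, already scanned, the same size and shape as cast_b; stands on the scan plate at the start, at the back under the window
- pan: blue open work pan, fixed, 130 (x) x 180 (y) x 30 mm, walls and floor 4 mm. Origin at the middle of its underside
- plaster_spatula: plaster spatula with a wooden grip, 209 mm long; leave alone
- bur_block_yellow: yellow bur block, 56 x 56 x 26 mm; leave alone
Not all that is in view belongs to the job. What is shaped like the cast_c but purple is not meant. What is shaped like the cast_a but brown is not meant.

How it is judged:
By the outcome, as a careful person would: the job done as asked, in the order asked, and still so for the second after the job is handed in, with the robot touching nothing.
Of cast_a, cast_b, cast_c only 2 to 3 are there at a start; the rules pass over those that are not, and their reading is None.
At some moment in a run one of cast_a, cast_b, cast_c may be knocked a few centimetres aside while the robot is not near it.
It also fails if it takes over 210 s, if anything falls off the work surface, if the arm or the gripper's body presses on something with over 40 N, if the wrist force passes 120 N, or if a joint passes its speed limit or range.

## Robot

A 7-joint arm with a two-finger parallel gripper is mounted at the origin on a cart in front of the work surface, level with it; the furniture and walls round the work are solid. World frame = base frame: x ahead of the robot, y to its left, z up, the work surface at z = 0. Lengths are in m, angles in rad, forces in N, time in s.
With the tool pointing down it reaches from about 0.4 to 0.875 m from the base axis. Payload 6.5 kg.
Tool frame: the origin (TCP) lies at the centre of the arm's flange, where the gripper is bolted on; the fingertips stand 166 mm ahead of it and the grasp point (between the pads) lies 147 mm ahead of it (arm.grasp_offset is the distance from the TCP to the grasp point, in m); z points along the fingers, y is the line along which they close (so a half turn about z gives the same grasp; the last joint's range is limited). The gripper opens to 88 mm and grips with 3 to 60 N. Pads are 18 mm wide; open, the fingers measure 123 mm over their backs; the gripper's body (75 mm by 187 mm) begins 45 mm behind the grasp point.
Start: joints at [1.045, 0.536, -0.004, 1.538, 0.003, 1.067, -0.071], TCP at [0.288, -0.582, 0.405] pointing down, gripper open.
Joint ranges: [-2.7, 2.7], [-0.37, 2.16], [-1.27, 1.26], [0.24, 2.4], [-1.31, 4.45], [0.19, 1.91], [-2.76, 2.76]. Speed limits (rad/s): [2.39, 2.39, 3.14, 3.14, 3.14, 3.14, 3.14].

## Interface

Orientations are given as a unit quaternion [x, y, z, w].
In Python, from bench import arm gives the robot as it stands. The module is installed in compiled form; this text tells all that it offers.
- The arm moves only by the tool servo_tool, never from a script. Its argument "motion" is a list that holds one entry, the list of rows, each a list of 7 numbers: the opening in per cent of the stroke, from 0 (shut) to 100 (fully open), then the shift along the tool's x, y, z in units of 40 mm (1.0 is 40 mm), then the turn, a rotation vector about the tool's x, y, z in degrees. A call has 1 to 8 rows; each row shifts and turns the commanded pose from where the row before left it, along the tool's axes as they then stand; what a row does not reach is not made up. A row lasts 1/10 s, in which the tool goes at most 50 mm and 8.59 degrees, less where a joint would pass 70% of its speed; a pose out of reach is approached as far as the arm can. A call is refused whole if a number of a shift passes 1 or a number of a turn 8.59, either way. A call with a gripper value outside its range is refused whole. The fingers move at their own pace and stop on an object; the grip force is fixed at half the most. Time passes only in rows, so rows that do not move let the fingers close. It gives the time, the measured TCP pose, the force, the opening and the grip force at its end, in the units of the state.
- arm.state(): the state, without advancing time (a new reading comes with each control period).
- arm.capture(name): name is "scene" or "top"; returns a dict with "pixels" (384x512x3 uint8, blue, green, red), "intrinsics" (3x3 intrinsics, pixels), "k1" (the pictures are not rectified: a ray, as slopes to the right and down, at radius r is drawn at 1 + k1 r^2 times it, then the intrinsics apply), "origin" and "rotation" of the camera in the world. Camera axes: x right, y down, z forward; pixel columns grow to the right and rows downward; lengths in m; the calibration is good to about 2 mm. A picture is of the moment at which its call begins. There is no depth.
- arm.finish_job(): hands the job in; it is judged then, once.
The state is a dict: "t": time; "joint_pos": joint angles; "dq": joint speeds; "effort": joint torques, N m; "ee_pos": TCP position; "ee_rot": TCP orientation; "contact_force": force on the tool from outside, world axes, zero at the start; "ft_torque": the same for the moment, N m; "grip_width": finger opening in m; "gripper_force": force on a finger pad.
Only numpy, scipy, OpenCV 4.12 (cv2) and the standard library are available. Lean on these libraries where they do the work, as an engineer would, in place of code of your own. Each camera call takes 0.05 s, during which the arm holds its last target. There are 200 camera calls.

## Working session

There is one attempt and no reset: what is moved stays moved. The work goes in short steps, Python scripts to look and compute and a tool call to move; the robot and the scene stay as the last step left them, time stands still between calls to the robot, and variables do not carry over. Pictures are saved under pics/ and viewed, at most 14 in all, crops included, and the job is handed in when it is done.

Besides the shell and the picture viewer there is one more tool, called as a command line: name --argument value ..., lists and objects as JSON in quotes. servo_tool: Moves the arm, as the interface text tells. Its arguments: {"type":"object","properties":{"motion":{"type":"array","items":{"type":"array","items":{"type":"array","items":{"type":"number"}}}}},"required":["motion"]}

```bash
mkdir -p pics; cat > h.py <<'E'
import numpy as np, cv2
from scipy.spatial.transform import Rotation as R
from bench import arm
def snap(name,fn):
    c=arm.capture(name); cv2.imwrite(f'pics/{fn}.png',c['pixels']); 
    import pickle; pickle.dump(c,open(f'pics/{fn}.pkl','wb')); return c
def load(fn):
    import pickle; return pickle.load(open(f'pics/{fn}.pkl','rb'))
def p2w(c,uv,z):
    K=np.array(c['intrinsics'],float); uv=np.atleast_2d(np.array(uv,float))
    d=(uv-K[[0,1],2])/K[[0,1],[0,1]]; k=c['k1']; s=d.copy()
    for _ in range(20): s=d/(1+k*(s**2).sum(1,keepdims=True))
    r=np.c_[s,np.ones(len(s))]@np.array(c['rotation']).T
    o=np.array(c['origin']); return o+r*((z-o[2])/r[:,2])[:,None]
def w2p(c,P):
    K=np.array(c['intrinsics'],float); q=(np.atleast_2d(P)-c['origin'])@np.array(c['rotation'])
    s=q[:,:2]/q[:,2:]; s=s*(1+c['k1']*(s**2).sum(1,keepdims=True))
    return s*K[[0,1],[0,1]]+K[[0,1],2]
E
python3 - <<'E'
from h import *
for n in('scene','top'):
    c=snap(n,n+'0'); print(n,c['origin'],np.round(c['rotation'],3).tolist(),c['k1'],np.array(c['intrinsics']).tolist())
s=arm.state(); print({k:np.round(v,3) for k,v in s.items()}, arm.grasp_offset)
E
```

```text
scene [-0.30557991 -1.15097162  1.00066634] [0.827, -0.281, 0.155, -0.461] 0.0004526759194870807 [[477.4273602850388, 0.0, 254.31401968849872], [0.0, 477.4273602850388, 188.23903096661442], [0.0, 0.0, 1.0]]
top [ 0.37904837 -0.02477427  1.24711503] [-0.697, 0.714, -0.049, 0.056] 0.000678273544372877 [[366.7465667177074, 0.0, 258.67332047173966], [0.0, 366.7465667177074, 191.43247414258593], [0.0, 0.0, 1.0]]
{'t': np.float64(0.1), 'joint_pos': array([ 1.045,  0.537, -0.004,  1.539,  0.003,  1.067, -0.071]), 'dq': array([ 0.001, -0.001,  0.   , -0.004,  0.001, -0.001, -0.003]), 'effort': array([ 4.0000e-03, -5.7207e+01,  9.9400e-01, -2.5223e+01, -5.6000e-02,
        1.3000e-02,  0.0000e+00]), 'ee_pos': array([ 0.288, -0.582,  0.404]), 'ee_rot': array([ 0.974,  0.228, -0.   , -0.001]), 'contact_force': array([0.813, 0.533, 0.106]), 'ft_torque': array([ 0.026, -0.057, -0.036]), 'gripper_force': np.float64(0.0), 'grip_width': np.float64(0.088)} 0.1473
```

View pics/scene0.png

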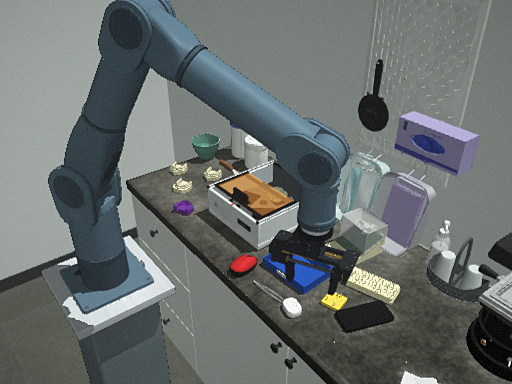

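View pics/top0.png

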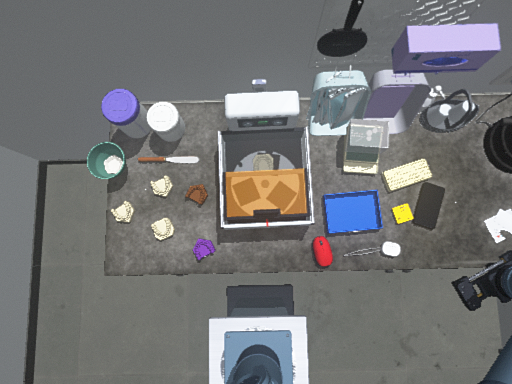

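The top view shows cream casts at about (161,186), (122,211) and (162,229). The brown and purple decoys are at (197,194) and (204,248). The scanner is centred near (265,175) with its guard shut, the pan is at (352,212), and the scanned cast is at about (265,160) under the window. I'll zoom in.

```bash
python3 - <<'E'
from h import *
c=load('top0'); im=c['pixels'][120:270,105:320]
cv2.imwrite('pics/z0.png',cv2.resize(im,None,fx=3.7,fy=3.7,interpolation=cv2.INTER_CUBIC))
E
```

```text
(no output)
```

View pics/z0.png

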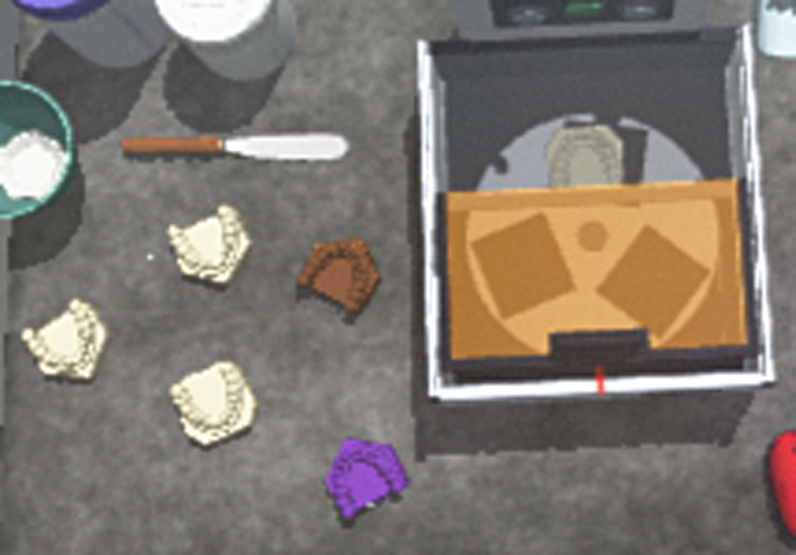

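```bash
python3 - <<'E'
from h import *
c=load('top0')
f=lambda x,y:(105+x/3.7,120+y/3.7)
for n,uv,z in [('FL',(437,399),.11),('FR',(773,382),.11),('BL',(420,42),.118),('BR',(752,28),.118),('stripe',(600,381),.11),('hub',(593,236),.063),('padL',(521,266),.059),('padR',(654,280),.059),('cast s mid base',(587,160),.08),
 ('handleL',(551,340),.148),('handleR',(648,337),.148),
 ('c1',(211,247),.02),('c2',(68,342),.02),('c3',(213,403),.02),('brown',(343,272),.02),('purple',(366,477),.02)]:
    print(n,np.round(p2w(c,f(*uv),z)[0,:2],4))
g=lambda u,v,z:np.round(p2w(c,(u,v),z)[0,:2],4)
for u,v in [(322,194),(378,189),(383,231),(326,236)]: print('pan',g(u,v,.03))
# cream casts mask
im=c['pixels'].astype(int); b,gg,r=im[...,0],im[...,1],im[...,2]
m=((r>170)&(gg>160)&(r-b>25)&(r-b<110)).astype(np.uint8); m=cv2.morphologyEx(m,cv2.MORPH_CLOSE,np.ones((3,3)))
n,l,st,ce=cv2.connectedComponentsWithStats(m)
for i in range(1,n):
    if 100<st[i,4]<900 and st[i,0]<230: 
        print(st[i],ce[i],g(*ce[i],.02))
E
```

```text
Traceback (most recent call last):
  File "h.py", line 13, in p2w
    r=np.c_[s,np.ones(len(s))]@np.array(c['rotation']).T
      ~~~~~~~~~~~~~~~~~~~~~~~~^~~~~~~~~~~~~~~~~~~~~~~~~~
ValueError: matmul: Input operand 1 has a mismatch in its core dimension 0, with gufunc signature (n?,k),(k,m?)->(n?,m?) (size 4 is different from 3)
```

Rotation is a quaternion; I'll fix that in the helper.

```bash
sed -i "s/np.array(c\['rotation'\])/R.from_quat(c['rotation']).as_matrix()/" h.py; cat > m1.py <<'E'
from h import *
c=load('top0')
f=lambda x,y:(105+x/3.7,120+y/3.7)
for n,uv,z in [('FL',(437,399),.11),('FR',(773,382),.11),('BL',(420,42),.118),('BR',(752,28),.118),('stripe',(600,381),.11),('hub',(593,236),.063),('padL',(521,266),.059),('padR',(654,280),.059),('cast s mid base',(587,160),.08),
 ('handleL',(551,340),.148),('handleR',(648,337),.148),
 ('c1',(211,247),.02),('c2',(68,342),.02),('c3',(213,403),.02),('brown',(343,272),.02),('purple',(366,477),.02)]:
    print(n,np.round(p2w(c,f(*uv),z)[0,:2],4))
g=lambda u,v,z:np.round(p2w(c,(u,v),z)[0,:2],4)
for u,v in [(322,194),(378,189),(383,231),(326,236)]: print('pan',g(u,v,.03))
im=c['pixels'].astype(int); b,gg,r=im[...,0],im[...,1],im[...,2]
m=((r>170)&(gg>160)&(r-b>25)&(r-b<110)).astype(np.uint8); m=cv2.morphologyEx(m,cv2.MORPH_CLOSE,np.ones((3,3)))
n,l,st,ce=cv2.connectedComponentsWithStats(m)
for i in range(1,n):
    if 100<st[i,4]<900 and st[i,0]<230: 
        print(st[i],ce[i],g(*ce[i],.02))
E
python3 m1.py
```

```text
FL [0.4387 0.0963]
FR [ 0.4461 -0.1847]
BL [0.7458 0.1074]
BR [ 0.7507 -0.1794]
stripe [ 0.4504 -0.0403]
hub [ 0.5816 -0.0382]
padL [0.5569 0.0262]
padR [ 0.5415 -0.0911]
cast s mid base [ 0.6466 -0.0345]
handleL [ 0.4822 -0.0009]
handleR [ 0.4828 -0.0797]
c1 [0.5875 0.3124]
c2 [0.5032 0.4416]
c3 [0.4447 0.3084]
brown [0.5613 0.1909]
purple [0.3754 0.1701]
pan [ 0.5478 -0.2274]
pan [ 0.56   -0.4152]
pan [ 0.4199 -0.4216]
pan [ 0.408  -0.2337]
[150 175  23  21 212] [161.76886792 186.48584906] [0.5885 0.3133]
[111 201  23  21 265] [123.35849057 211.98490566] [0.5047 0.4417]
[151 218  23  22 284] [162.57394366 228.90492958] [0.4447 0.3083]
```

```bash
cat > plan.py <<'E'
import sys,json
from h import *
def plan(wps,step=.034,rot=7.5,start=None):
    """wps: (x,y,z TCP, yaw rad, grip%[,step]) -> prints calls of <=8 rows"""
    s=arm.state(); p=np.array(s['ee_pos']) if start is None else np.array(start[0]); q=R.from_quat(s['ee_rot']) if start is None else start[1]
    rows=[]
    for w in wps:
        if len(w)==2: rows+= [[w[0],0,0,0,0,0,0]]*w[1]; continue
        st=w[5] if len(w)>5 else step
        T=np.array(w[:3]); Q=R.from_euler('z',w[3])*R.from_euler('x',np.pi)
        dv=(q.inv()*Q).as_rotvec(degrees=True)
        n=max(1,int(np.ceil(np.linalg.norm(T-p)/st)),int(np.ceil(np.linalg.norm(dv)/rot)))
        for i in range(n,0,-1):
            sh=np.round(q.inv().apply((T-p)/i)/.04,2); dv=np.round((q.inv()*Q).as_rotvec(degrees=True)/i,1)
            p=p+q.apply(sh*.04); q=q*R.from_rotvec(dv,degrees=True)
            rows.append([w[4]]+(sh+0).tolist()+(dv+0).tolist())
    for k in range(0,len(rows),8): print(json.dumps([rows[k:k+8]],separators=(',',':')).replace('.0,',',').replace('.0]',']').replace('-0,','0,'))
    return p,q
def st():
    s=arm.state(); e=R.from_quat(s['ee_rot'])*R.from_euler('x',-np.pi)
    print('t',round(float(s['t']),2),np.round(s['ee_pos'],4),'yaw',round(float(e.as_euler('zyx')[0]),4),'F',np.round(s['contact_force'],1),'w',round(float(s['grip_width']),4),'gf',round(float(s['gripper_force']),1))
E
python3 - <<'E'
from plan import *
st()
plan([(.40,-.3,.36,.2,0),(.448,-.04,.36,.025,0),(.448,-.04,.292,.025,0),(0,1)])
E
```

```text
t 0.1 [ 0.2883 -0.5822  0.4039] yaw 0.4599 F [0.8 0.5 0.1] w 0.0881 gf 0.0
[[[0,0.56,-0.51,0.11,0,0,1.5],[0,0.55,-0.52,0.11,0,0,1.5],[0,0.54,-0.54,0.11,0,0,1.5],[0,0.52,-0.55,0.11,0,0,1.5],[0,0.51,-0.56,0.11,0,0,1.5],[0,0.49,-0.58,0.11,0,0,1.5],[0,0.48,-0.59,0.11,0,0,1.5],[0,0.46,-0.6,0.11,0,0,1.5]]]
[[[0,0.44,-0.62,0.11,0,0,1.4],[0,0.43,-0.62,0.12,-0.1,0,1.5],[0,0.31,-0.77,0,0,0,1.3],[0,0.29,-0.77,0,0,0,1.2],[0,0.28,-0.78,0,0,0,1.3],[0,0.26,-0.79,0,0,0,1.2],[0,0.24,-0.79,0,0,0,1.3],[0,0.22,-0.79,0,0,0,1.2]]]
[[[0,0.2,-0.8,0,0,0,1.3],[0,0.19,-0.81,-0.01,0,0,1.2],[0,0,0,0.57,0,0,0],[0,0,0,0.57,0,0,0],[0,0,0,0.56,0,0,0],[0,0,0,0,0,0,0]]]
```

servo_tool --motion '[[[0,0.56,-0.51,0.11,0,0,1.5],[0,0.55,-0.52,0.11,0,0,1.5],[0,0.54,-0.54,0.11,0,0,1.5],[0,0.52,-0.55,0.11,0,0,1.5],[0,0.51,-0.56,0.11,0,0,1.5],[0,0.49,-0.58,0.11,0,0,1.5],[0,0.48,-0.59,0.11,0,0,1.5],[0,0.46,-0.6,0.11,0,0,1.5]]]'

```text
t: 0.9
ee_pos: [0.3781, -0.3555, 0.3691]
ee_rot: [0.992, 0.124, -0.0, -0.0]
contact_force: [0.5, 0.2, -0.2]
grip_width: 0.0262
gripper_force: 0.0
```

servo_tool --motion '[[[0,0.44,-0.62,0.11,0,0,1.4],[0,0.43,-0.62,0.12,0,0,1.5],[0,0.31,-0.77,0,0,0,1.3],[0,0.29,-0.77,0,0,0,1.2],[0,0.28,-0.78,0,0,0,1.3],[0,0.26,-0.79,0,0,0,1.2],[0,0.24,-0.79,0,0,0,1.3],[0,0.22,-0.79,0,0,0,1.2]]]'

```text
t: 1.7
ee_pos: [0.4362, -0.1041, 0.3602]
ee_rot: [0.999, 0.034, -0.0, -0.0]
contact_force: [-0.3, 0.6, -0.8]
grip_width: 0.0006
gripper_force: 0.0
```

servo_tool --motion '[[[0,0.2,-0.8,0,0,0,1.3],[0,0.19,-0.81,-0.01,0,0,1.2],[0,0,0,0.57,0,0,0],[0,0,0,0.57,0,0,0],[0,0,0,0.56,0,0,0],[0,0,0,0,0,0,0]]]'

```text
t: 2.3
ee_pos: [0.4468, -0.0401, 0.2905]
ee_rot: [1.0, 0.013, -0.003, -0.0]
contact_force: [-1.2, -0.3, -0.1]
grip_width: 0.0005
gripper_force: 0.0
```

servo_tool --motion '[[[0,0.4,0,0,0,0,0],[0,0.5,0,0,0,0,0],[0,0.5,0,0,0,0,0],[0,0.5,0,0,0,0,0],[0,0.5,0,0,0,0,0],[0,0.5,0,0,0,0,0],[0,0.5,0,0,0,0,0],[0,0.2,0,0,0,0,0]]]'

```text
t: 3.1
ee_pos: [0.5932, -0.0368, 0.2934]
ee_rot: [1.0, 0.012, 0.0, 0.0]
contact_force: [-2.8, -0.3, 1.4]
grip_width: 0.0005
gripper_force: 0.9
```

servo_tool --motion '[[[0,0.1,0,0,0,0,0],[0,0.1,0,0,0,0,0],[0,0,0,0,0,0,0]]]'

```text
t: 3.4
ee_pos: [0.6001, -0.0364, 0.293]
ee_rot: [1.0, 0.013, 0.0, -0.0]
contact_force: [0.3, -0.6, -0.4]
grip_width: 0.0001
gripper_force: 0.0
```

servo_tool --motion '[[[0,0.1,0,0,0,0,0],[0,0,0,0,0,0,0]]]'

```text
t: 3.6
ee_pos: [0.6037, -0.0363, 0.2927]
ee_rot: [1.0, 0.013, -0.001, 0.0]
contact_force: [-3.4, -0.6, 1.7]
grip_width: 0.0002
gripper_force: 1.8
```

servo_tool --motion '[[[0,0.1,0,0,0,0,0],[0,0,0,0,0,0,0]]]'

```text
t: 3.8
ee_pos: [0.6051, -0.0363, 0.2922]
ee_rot: [1.0, 0.013, -0.005, 0.0]
contact_force: [-16.3, 0.2, 13.5]
grip_width: 0.0004
gripper_force: 8.2
```

servo_tool --motion '[[[0,-0.5,0,0,0,0,0],[0,-0.5,0,-0.8,0,0,0],[0,-0.5,0,-0.8,0,0,0],[0,-0.8,0.4,-0.8,0,0,0],[0,-0.6,0.8,-0.2,0,0,0],[0,-0.5,0.9,0,0,0,0],[0,-0.5,0.9,0,0,0,0],[0,-0.5,0.9,0,0,0,0]]]'

```text
t: 4.6
ee_pos: [0.4354, -0.1979, 0.3973]
ee_rot: [1.0, 0.013, 0.001, 0.0]
contact_force: [-0.1, -0.1, 0.5]
grip_width: 0.0003
gripper_force: 0.0
```

servo_tool --motion '[[[0,-0.3,0.9,0,0,0,0],[0,-0.3,0.9,0,0,0,0],[0,-0.3,0.9,0,0,0,0],[0,-0.3,0.9,0,0,0,0],[0,-0.3,0.9,0,0,0,0],[0,-0.3,0.9,0,0,0,0],[0,0,0.9,0,0,0,0],[0,0,0,0,0,0,0]]]'

```text
t: 5.4
ee_pos: [0.3689, -0.4549, 0.397]
ee_rot: [1.0, 0.01, 0.0, 0.002]
contact_force: [0.4, -0.0, -0.9]
grip_width: 0.0002
gripper_force: 0.0
```

```bash
python3 - <<'E'
from plan import *
st(); c=snap('top','top1'); im=c['pixels']
a=cv2.resize(im[128:240,215:320],None,fx=4.5,fy=4.5,interpolation=cv2.INTER_CUBIC)
t=[cv2.resize(im[v-17:v+17,u-17:u+17],(168,168),interpolation=cv2.INTER_CUBIC) for u,v in[(161,186),(123,212),(162,229)]]
b=np.vstack(t); o=np.zeros((504,472+8+168,3),np.uint8); o[:504,:472]=a[:504,:472]; o[:504,480:]=b; cv2.imwrite('pics/z1.png',o)
E
```

```text
t 5.4 [ 0.3689 -0.4549  0.397 ] yaw 0.0194 F [ 0.4 -0.  -0.9] w 0.0002 gf 0.0
```

View pics/z1.png

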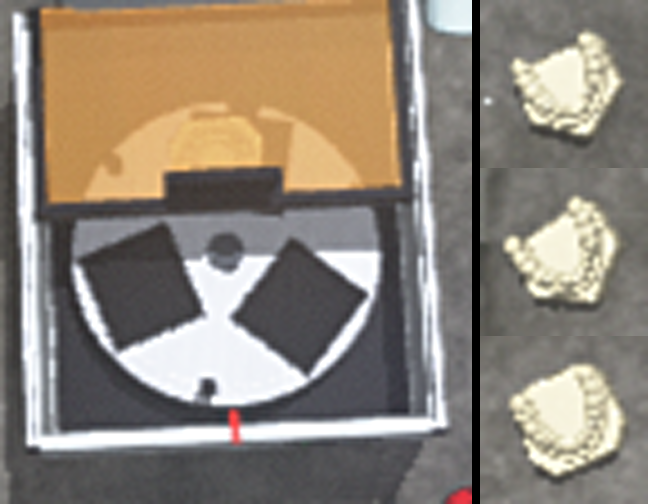

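The plate now shows in the open front half. There is a lug near (207,388) in the crop, close to the front. Two pads are empty, and the scanned cast sits on the back station, with what looks like the notch behind it (about (243,112)). Next I'll measure the plate angle and fit the worktop casts with a silhouette model.

```bash
cat > fit.py <<'E'
from h import *
from scipy.optimize import minimize
B=np.array([(-31,-30),(-25,-34),(0,-34),(20,-22),(33,-8),(33,8),(20,22),(0,34),(-25,34),(-31,30)])/1e3
a=np.linspace(0,np.pi,9); U=np.r_[[(-27,-25)],np.c_[-2+30*np.sin(a),-25*np.cos(a)],[(-27,25)]]/1e3
def model(c,x,y,th,z0,box,S=6):
    m=np.zeros((box[3]*S,box[2]*S),np.uint8); Rm=np.array([[np.cos(th),-np.sin(th)],[np.sin(th),np.cos(th)]])
    def hull(P,za,zb):
        Q=P@Rm.T+[x,y]; P3=np.r_[np.c_[Q,np.full(len(Q),za)],np.c_[Q,np.full(len(Q),zb)]]
        uv=(w2p(c,P3)-box[:2]+.5)*S-.5
        cv2.fillConvexPoly(m,cv2.convexHull(np.round(uv*16).astype(np.int32)),255,shift=4)
    hull(B,z0,z0+.017)
    for p,q in zip(U[:-1],U[1:]):
        d=(q-p)/np.linalg.norm(q-p)*.002; nrm=np.array([-d[1],d[0]])*2.2
        hull(np.array([p+nrm,p-nrm,q+nrm,q-nrm]),z0+.015,z0+.029)
    return cv2.resize(m,(box[2],box[3]),interpolation=cv2.INTER_AREA)/255.
def soft(c):
    im=cv2.GaussianBlur(c['pixels'],(0,0),.4).astype(float); d=im[...,2]-im[...,0]
    return np.clip((d-8)/22,0,1)*(im[...,1]>70)*(d<130)*((im[...,2]-im[...,1])<45)
def fit(c,uv,z0=0,ths=np.arange(-np.pi,np.pi,np.pi/6)):
    box=(int(uv[0])-19,int(uv[1])-19,38,38); T=soft(c)[box[1]:box[1]+38,box[0]:box[0]+38]
    n,l,s_,ce=cv2.connectedComponentsWithStats((T>.4).astype(np.uint8))
    k=min((i for i in range(1,n) if s_[i,4]>80),key=lambda i:np.hypot(*(ce[i]-19))); T=T*cv2.dilate((l==k).astype(np.uint8),np.ones((3,3)))
    x0=p2w(c,uv,z0+.012)[0,:2]; best=[]
    f=lambda p:((model(c,x0[0]+p[0]/100,x0[1]+p[1]/100,p[2],z0,box)-T)**2).sum()
    for t in ths:
        r=minimize(f,[0,0,t],method='Nelder-Mead',options=dict(initial_simplex=[[0,0,t],[.8,0,t],[0,.8,t],[0,0,t+.3]],maxiter=90,xatol=.01,fatol=.05))
        best.append((r.fun,x0[0]+r.x[0]/100,x0[1]+r.x[1]/100,(r.x[2]+np.pi)%(2*np.pi)-np.pi))
    best.sort(); return best
E
python3 - <<'E'
from fit import *
c=load('top1'); f=lambda x,y:(215+x/4.5,128+y/4.5)
for n,uv,z in [('hub',(225,251),.063),('lugF',(207,386),.082),('lugL',(115,163),.082),('padL',(140,287),.059),('padR',(300,306),.059),('notch',(243,113),.058),('stripe',(235,426),.11),('rimF',(218,407),.058),('rimL',(75,255),.058),('rimR',(379,250),.058),('FL',(30,448),.11),('FR',(446,428),.11)]:
    print(n,np.round(p2w(c,f(*uv),z)[0,:2],4))
for uv in[(161,186),(123,212),(162,229)]:
    for b in fit(c,uv)[:4]: print(np.round(b,4))
    print()
E
```

```text
hub [ 0.5816 -0.0373]
lugF [ 0.4819 -0.0219]
lugL [0.6448 0.0406]
padL [0.5573 0.0252]
padR [ 0.5404 -0.0907]
notch [ 0.6857 -0.0534]
stripe [ 0.4514 -0.0405]
rimF [ 0.4686 -0.0294]
rimL [0.5823 0.0724]
rimR [ 0.5804 -0.1498]
FL [0.4397 0.1007]
FR [ 0.4465 -0.1853]
[30.7638  0.5888  0.3153 -2.8212]
[30.7813  0.5888  0.3154 -2.8012]
[30.9309  0.5892  0.3156 -2.8076]
[30.9951  0.5891  0.3153 -2.7945]

[30.6986  0.5035  0.4435 -2.5804]
[30.8911  0.5031  0.4428 -2.5623]
[30.9865  0.5033  0.4443 -2.5864]
[31.0639  0.5035  0.4428 -2.5551]

[40.3566  0.4465  0.3108 -2.7393]
[40.4458  0.4465  0.311  -2.7396]
[41.0441  0.4469  0.3098 -2.7162]
[41.1126  0.4467  0.3093 -2.7526]
```

```bash
cat >> plan.py <<'E'
O=np.array([.5825,-.0375]); 
def at(phi,z,g=0,r=.102,step=.034):
    p=np.radians(phi); return (O[0]-r*np.cos(p),O[1]+r*np.sin(p),z,-p,g,step)
def arc(a,b,z,d=5.,slow=2):
    n=int(np.ceil(abs(b-a)/d)); L=list(np.linspace(a,b,n+1)[1:])
    L=L[:-1]+list(np.linspace(L[-2] if n>1 else a,b,slow+1)[1:])
    return [at(x,z) for x in L]
E
python3 - <<'E'
from plan import *
p,q=plan([at(-13,.38),at(-13,.232)]+arc(-13,71,.232)+[(0,1)]+[at(66,.232),at(66,.30)])
print('second'); plan([at(-56,.30),at(-56,.232)]+arc(-56,44,.232)+[(0,1)],start=(p,q))
E
```

```text
[[[0,0.23,-0.75,0.03,0,0,-0.9],[0,0.25,-0.74,0.03,0,0,-0.9],[0,0.26,-0.74,0.03,0,0,-0.9],[0,0.27,-0.74,0.03,0,0,-0.9],[0,0.28,-0.73,0.03,0,0,-0.9],[0,0.29,-0.73,0.03,0,0,-0.9],[0,0.3,-0.72,0.03,0,0,-0.9],[0,0.32,-0.72,0.03,0,0,-0.9]]]
[[[0,0.33,-0.71,0.03,0,0,-0.9],[0,0.34,-0.71,0.03,0,0,-0.9],[0,0.35,-0.7,0.03,0,0,-0.9],[0,0.36,-0.7,0.04,0,0,-0.9],[0,0.36,-0.7,0.03,0.1,0,-0.9],[0,0,0,0.74,0,0,0],[0,0,0,0.74,0,0,0],[0,0,0,0.74,0,0,0]]]
[[[0,0,0,0.74,0,0,0],[0,0,0,0.74,0,0,0],[0,0.01,-0.22,0,0,0,4.9],[0,0.01,-0.22,0,0,0,4.9],[0,0.01,-0.22,0,0,0,5],[0,0.01,-0.22,0,0,0,4.9],[0,0.01,-0.22,0,0,0,5],[0,0.01,-0.21,0,0,0,4.9]]]
[[[0,0.01,-0.22,0,0,0,4.9],[0,0.01,-0.22,0,0,0,5],[0,0.01,-0.22,0,0,0,4.9],[0,0.01,-0.22,0,0,0,5],[0,0.01,-0.22,0,0,0,4.9],[0,0.01,-0.22,0,0,0,5],[0,0,-0.22,0,0,0,4.9],[0,0.01,-0.22,0,0,0,4.9]]]
[[[0,0.01,-0.22,0,0,0,5],[0,0.01,-0.22,0,0,0,4.9],[0,0.01,-0.11,0,0,0,2.5],[0,0,-0.11,0,0,0,2.5],[0,0,0,0,0,0,0],[0,0.01,0.22,0,0,0,-5],[0,0,0,-0.85,0,0,0],[0,0,0,-0.85,0,0,0]]]
second
[[[0,0.23,0.13,0,0,0,-7.2],[0,0.21,0.15,0,0,0,-7.2],[0,0.19,0.18,0,0,0,-7.2],[0,0.17,0.2,0,0
[... 216 characters left out ...]
[0,-0.11,0.24,0,0,0,-7.1],[0,-0.14,0.22,0,0,0,-7.2],[0,-0.17,0.2,0,0,0,-7.1],[0,-0.19,0.18,0,0,0,-7.2]]]
[[[0,-0.22,0.15,0,0,0,-7.1],[0,0,0,0.57,0,0,0],[0,0,0,0.57,0,0,0],[0,0,0,0.56,0,0,0],[0,0.01,-0.22,0,0,0,5],[0,0.01,-0.23,0,0,0,5],[0,0.01,-0.22,0,0,0,5],[0,0.01,-0.22,0,0,0,5]]]
[[[0,0.01,-0.22,0,0,0,5],[0,0.01,-0.23,0,0,0,5],[0,0.01,-0.22,0,0,0,5],[0,0.01,-0.22,0,0,0,5],[0,0.01,-0.22,0,0,0,5],[0,0.01,-0.22,0,0,0,5],[0,0.01,-0.23,0,0,0,5],[0,0.01,-0.22,0,0,0,5]]]
[[[0,0.01,-0.22,0,0,0,5],[0,0.01,-0.22,0,0,0,5],[0,0.01,-0.22,0,0,0,5],[0,0,-0.23,0,0,0,5],[0,0.01,-0.22,0,0,0,5],[0,0.01,-0.22,0,0,0,5],[0,0.01,-0.22,0,0,0,5],[0,0.01,-0.12,0,0,0,2.5]]]
[[[0,0,-0.11,0,0,0,2.5],[0,0,0,0,0,0,0]]]
```

servo_tool --motion '[[[0,0.23,-0.75,0.03,0,0,-0.9],[0,0.25,-0.74,0.03,0,0,-0.9],[0,0.26,-0.74,0.03,0,0,-0.9],[0,0.27,-0.74,0.03,0,0,-0.9],[0,0.28,-0.73,0.03,0,0,-0.9],[0,0.29,-0.73,0.03,0,0,-0.9],[0,0.3,-0.72,0.03,0,0,-0.9],[0,0.32,-0.72,0.03,0,0,-0.9]]]'

```text
t: 6.25
ee_pos: [0.4396, -0.2063, 0.3873]
ee_rot: [0.997, 0.077, 0.0, -0.0]
contact_force: [-0.3, -0.8, -0.2]
grip_width: 0.0001
gripper_force: 0.0
```

servo_tool --motion '[[[0,0.33,-0.71,0.03,0,0,-0.9],[0,0.34,-0.71,0.03,0,0,-0.9],[0,0.35,-0.7,0.03,0,0,-0.9],[0,0.36,-0.7,0.04,0,0,-0.9],[0,0.36,-0.7,0.03,0.1,0,-0.9],[0,0,0,0.74,0,0,0],[0,0,0,0.74,0,0,0],[0,0,0,0.74,0,0,0]]]'

```text
t: 7.05
ee_pos: [0.482, -0.056, 0.2914]
ee_rot: [0.993, 0.116, 0.001, -0.001]
contact_force: [-0.0, -0.3, -0.1]
grip_width: 0.0006
gripper_force: 0.0
```

servo_tool --motion '[[[0,0,0,0.74,0,0,0],[0,0,0,0.74,0,0,0],[0,0.01,-0.22,0,0,0,4.9],[0,0.01,-0.22,0,0,0,4.9],[0,0.01,-0.22,0,0,0,5],[0,0.01,-0.22,0,0,0,4.9],[0,0.01,-0.22,0,0,0,5],[0,0.01,-0.21,0,0,0,4.9]]]'

```text
t: 7.85
ee_pos: [0.4829, -0.005, 0.2328]
ee_rot: [0.99, -0.144, -0.001, -0.001]
contact_force: [-0.1, -2.3, -1.6]
grip_width: 0.0006
gripper_force: 1.5
```

servo_tool --motion '[[[0,0.01,-0.22,0,0,0,4.9],[0,0.01,-0.22,0,0,0,5],[0,0.01,-0.22,0,0,0,4.9],[0,0.01,-0.22,0,0,0,5],[0,0.01,-0.22,0,0,0,4.9],[0,0.01,-0.22,0,0,0,5],[0,0,-0.22,0,0,0,4.9],[0,0.01,-0.22,0,0,0,4.9]]]'

```text
t: 8.65
ee_pos: [0.5233, 0.0508, 0.2327]
ee_rot: [0.883, -0.47, -0.001, -0.0]
contact_force: [-1.9, -3.4, -0.5]
grip_width: 0.0002
gripper_force: 1.8
```

servo_tool --motion '[[[0,0.01,-0.22,0,0,0,5],[0,0.01,-0.22,0,0,0,4.9],[0,0.01,-0.11,0,0,0,2.5],[0,0,-0.11,0,0,0,2.5],[0,0,0,0,0,0,0],[0,0.01,0.22,0,0,0,-5],[0,0,0,-0.85,0,0,0],[0,0,0,-0.85,0,0,0]]]'

```text
t: 9.45
ee_pos: [0.5389, 0.0589, 0.3011]
ee_rot: [0.84, -0.543, -0.002, -0.0]
contact_force: [1.7, 0.4, 1.1]
grip_width: 0.0003
gripper_force: 0.0
```

```bash
python3 - <<'E'
from plan import *
st(); c=snap('scene','s1'); d=snap('top','t2')
a=cv2.resize(c['pixels'][140:260,180:330],(600,480),interpolation=cv2.INTER_CUBIC)
b=cv2.resize(d['pixels'][128:240,215:320],None,fx=2,fy=2)
o=np.zeros((480,800,3),np.uint8); o[:,:600]=a; h,w=b.shape[:2]; o[:h,600:]=b[:,:200]; cv2.imwrite('pics/z2.png',o)
E
```

```text
t 9.45 [0.5389 0.0589 0.3011] yaw -1.1471 F [1.7 0.4 1.1] w 0.0003 gf 0.0
```

View pics/z2.png

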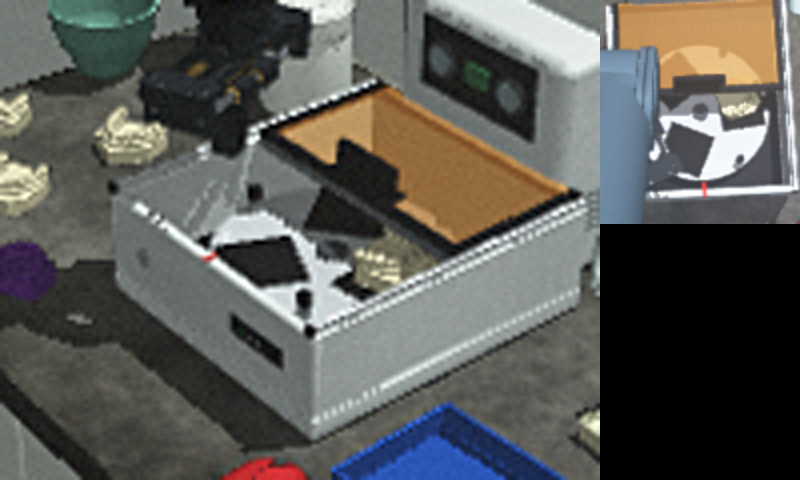

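The first push turned the plate. The next lug is at front right (scene crop (304,300)) and the scanned cast is coming round on the right at (390,262). Now the second push.

servo_tool --motion '[[[0,0.23,0.13,0,0,0,-7.2],[0,0.21,0.15,0,0,0,-7.2],[0,0.19,0.18,0,0,0,-7.2],[0,0.17,0.2,0,0,0,-7.2],[0,0.14,0.22,0,0,0,-7.2],[0,0.11,0.24,0,0,0,-7.2],[0,0.08,0.25,0,0,0,-7.2],[0,0.05,0.26,0,0,0,-7.2]]]'

```text
t: 10.35
ee_pos: [0.5326, -0.025, 0.3003]
ee_rot: [0.998, -0.068, -0.0, -0.001]
contact_force: [0.0, -0.7, -0.3]
grip_width: 0.0006
gripper_force: 0.0
```

servo_tool --motion '[[[0,0.02,0.26,0,0,0,-7.2],[0,-0.02,0.26,0,0,0,-7.2],[0,-0.05,0.26,0,0,0,-7.1],[0,-0.08,0.25,0,0,0,-7.2],[0,-0.11,0.24,0,0,0,-7.1],[0,-0.14,0.22,0,0,0,-7.2],[0,-0.17,0.2,0,0,0,-7.1],[0,-0.19,0.18,0,0,0,-7.2]]]'

```text
t: 11.15
ee_pos: [0.5258, -0.1085, 0.3002]
ee_rot: [0.908, 0.418, 0.0, -0.001]
contact_force: [1.0, 0.3, -0.4]
grip_width: 0.0004
gripper_force: 0.0
```

servo_tool --motion '[[[0,-0.22,0.15,0,0,0,-7.1],[0,0,0,0.57,0,0,0],[0,0,0,0.57,0,0,0],[0,0,0,0.56,0,0,0],[0,0.01,-0.22,0,0,0,5],[0,0.01,-0.23,0,0,0,5],[0,0.01,-0.22,0,0,0,5],[0,0.01,-0.22,0,0,0,5]]]'

```text
t: 11.95
ee_pos: [0.4992, -0.0946, 0.2324]
ee_rot: [0.951, 0.309, 0.001, -0.0]
contact_force: [2.7, -2.6, -2.2]
grip_width: 0.0005
gripper_force: 1.6
```

servo_tool --motion '[[[0,0.01,-0.22,0,0,0,5],[0,0.01,-0.23,0,0,0,5],[0,0.01,-0.22,0,0,0,5],[0,0.01,-0.22,0,0,0,5],[0,0.01,-0.22,0,0,0,5],[0,0.01,-0.22,0,0,0,5],[0,0.01,-0.23,0,0,0,5],[0,0.01,-0.22,0,0,0,5]]]'

```text
t: 12.75
ee_pos: [0.4802, -0.0276, 0.2327]
ee_rot: [0.999, -0.035, 0.001, -0.001]
contact_force: [1.8, -3.3, -1.0]
grip_width: 0.0006
gripper_force: 1.8
```

servo_tool --motion '[[[0,0.01,-0.22,0,0,0,5],[0,0.01,-0.22,0,0,0,5],[0,0.01,-0.22,0,0,0,5],[0,0,-0.23,0,0,0,5],[0,0.01,-0.22,0,0,0,5],[0,0.01,-0.22,0,0,0,5],[0,0.01,-0.22,0,0,0,5],[0,0.01,-0.12,0,0,0,2.5]]]'

```text
t: 13.55
ee_pos: [0.505, 0.0335, 0.2325]
ee_rot: [0.935, -0.354, -0.0, -0.001]
contact_force: [-1.0, -2.3, 0.6]
grip_width: 0.0007
gripper_force: 1.6
```

servo_tool --motion '[[[0,0,-0.11,0,0,0,2.5],[0,0,0,0,0,0,0],[0,0,0.2,0,0,0,-4],[0,0,0,-0.8,0,0,0],[0,0,0,-0.8,0,0,0],[0,0,0,-0.8,0,0,0],[0,-0.4,0,-0.4,0,0,-5]]]'

```text
t: 14.25
ee_pos: [0.4915, 0.0396, 0.3472]
ee_rot: [0.954, -0.299, 0.002, -0.001]
contact_force: [0.1, 0.8, -0.6]
grip_width: 0.0005
gripper_force: 0.0
```

```bash
python3 - <<'E'
from plan import *
st(); plan([(.40,-.22,.37,-.3,100),(.35,-.45,.37,0,100)])
E
```

```text
t 14.25 [0.4915 0.0396 0.3472] yaw -0.6069 F [ 0.1  0.8 -0.6] w 0.0005 gf 0.0
[[[100,0.2,0.74,-0.07,0,0,-2],[100,0.18,0.74,-0.07,0,0,-1.9],[100,0.15,0.75,-0.06,0,0,-2],[100,0.13,0.75,-0.07,0,0,-1.9],[100,0.1,0.76,-0.06,0,0,-2],[100,0.07,0.76,-0.07,0,0,-1.9],[100,0.05,0.76,-0.06,-0.1,-0.1,-2],[100,0.02,0.77,-0.06,0,0,-1.9]]]
[[[100,0,0.76,-0.07,-0.1,-0.1,-2],[100,0.07,0.84,0,0,0,-2.5],[100,0.04,0.84,0,0,0,-2.4],[100,0,0.84,0,0,0,-2.5],[100,-0.04,0.84,0,0,0,-2.4],[100,-0.07,0.84,0,0,0,-2.5],[100,-0.11,0.83,0,0,0,-2.4],[100,-0.14,0.83,0,0,0,-2.5]]]
```

servo_tool --motion '[[[100,0.2,0.74,-0.07,0,0,-2],[100,0.18,0.74,-0.07,0,0,-1.9],[100,0.15,0.75,-0.06,0,0,-2],[100,0.13,0.75,-0.07,0,0,-1.9],[100,0.1,0.76,-0.06,0,0,-2],[100,0.07,0.76,-0.07,0,0,-1.9],[100,0.05,0.76,-0.06,0,0,-2],[100,0.02,0.77,-0.06,0,0,-1.9]]]'

```text
t: 15.05
ee_pos: [0.4079, -0.1908, 0.3652]
ee_rot: [0.986, -0.165, -0.0, -0.001]
contact_force: [1.0, -0.3, 0.1]
grip_width: 0.0619
gripper_force: 0.0
```

servo_tool --motion '[[[100,0,0.76,-0.07,0,0,-2],[100,0.07,0.84,0,0,0,-2.5],[100,0.04,0.84,0,0,0,-2.4],[100,0,0.84,0,0,0,-2.5],[100,-0.04,0.84,0,0,0,-2.4],[100,-0.07,0.84,0,0,0,-2.5],[100,-0.11,0.83,0,0,0,-2.4],[100,-0.14,0.83,0,0,0,-2.5]]]'

```text
t: 15.85
ee_pos: [0.348, -0.4497, 0.3672]
ee_rot: [1.0, 0.002, -0.0, -0.001]
contact_force: [-0.5, 0.4, 0.5]
grip_width: 0.0884
gripper_force: 0.0
```

```bash
python3 - <<'E'
from plan import *
st(); d=snap('top','t3')
cv2.imwrite('pics/z3.png',cv2.resize(d['pixels'][128:240,215:320],None,fx=5,fy=5,interpolation=cv2.INTER_CUBIC))
E
```

```text
t 15.85 [ 0.348  -0.4497  0.3672] yaw 0.0034 F [-0.5  0.4  0.5] w 0.0884 gf 0.0
```

View pics/z3.png

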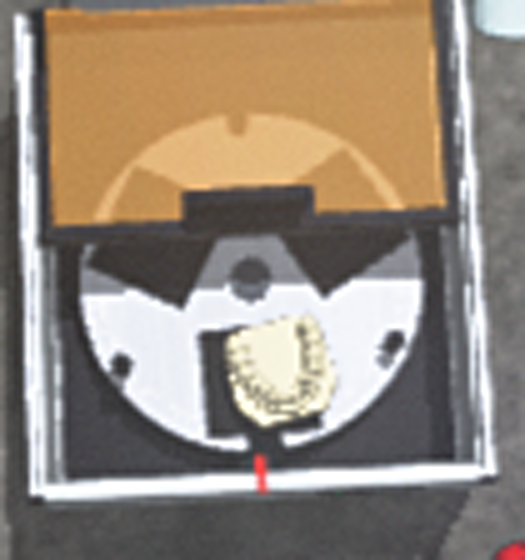

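The notch is now at the front (265,443), right at the mark. The lugs are at (121,363) and (393,342), and the scanned cast is at (281,370), slightly right of centre on its pad.

```bash
python3 - <<'E'
from fit import *; from plan import O
c=load('t3'); f=lambda x,y:(215+x/5,128+y/5)
for n,uv,z in [('lugL',(121,360),.082),('lugR',(394,340),.082),('notch',(266,440),.058),('hub',(250,277),.063),('stripe',(261,473),.11)]:
    p=p2w(c,f(*uv),z)[0,:2]; d=p-O; print(n,np.round(p,4),round(np.hypot(*d),4),round(np.degrees(np.arctan2(d[1],-d[0])),2))
for b in fit(c,f(281,370),.059,np.arange(-4.2,-1.5,.4))[:3]: print(np.round(b,4))
E
```

```text
lugL [0.5278 0.0469] 0.1006 57.03
lugR [ 0.5364 -0.1283] 0.1018 -63.06
notch [ 0.4762 -0.045 ] 0.1066 -4.03
hub [ 0.5829 -0.0373] 0.0004 156.98
stripe [ 0.4516 -0.0405] 0.131 -1.29
[49.1143  0.5198 -0.0543 -2.9536]
[49.228   0.52   -0.0539 -2.9608]
[49.2441  0.52   -0.0538 -2.963 ]
```

```bash
python3 - <<'E'
from plan import *
g=(.5308,-.052)
p,q=plan([(*g,.36,.18,100),(*g,.229,.18,100,.025),(100,1),(0,4)])
print(); plan([(*g,.35,.18,0,.03),(.495,-.325,.35,.064,0),(.495,-.325,.178,.064,0,.025),(0,1)],start=(p,q))
E
```

```text
[[[100,0.33,-0.72,0.01,0,0,-0.7],[100,0.34,-0.71,0.01,0,0,-0.7],[100,0.35,-0.71,0.01,0,0,-0.7],[100,0.36,-0.71,0.01,0,0,-0.7],[100,0.37,-0.7,0.01,0,0,-0.8],[100,0.37,-0.7,0.01,0,0,-0.7],[100,0.38,-0.69,0.01,0,0,-0.8],[100,0.39,-0.69,0.01,0,0,-0.7]]]
[[[100,0.4,-0.68,0.01,0,0,-0.8],[100,0.41,-0.68,0.01,0,0,-0.7],[100,0.42,-0.67,0.01,0,0,-0.8],[100,0.43,-0.66,0.02,0.1,0,-0.7],[100,0.44,-0.66,0.02,0,0,-0.8],[100,0.45,-0.66,0.01,0.1,0.1,-0.7],[100,0,0,0.55,0,0,0],[100,0,0,0.55,0,0,0]]]
[[[100,0,0,0.54,0,0,0],[100,0,0,0.55,0,0,0],[100,0,0,0.54,0,0,0],[100,0,0.01,0.55,0,0,0],[100,0,0,0,0,0,0],[0,0,0,0,0,0,0],[0,0,0,0,0,0,0],[0,0,0,0,0,0,0]]]
[[[0,0,0,0,0,0,0]]]

[[[0,0,0,-0.61,0,0,0],[0,0,0,-0.6,0,0,0],[0,0,0,-0.61,0,0,0],[0,0,0,-0.6,0,0,0],[0,0,-0.01,-0.61,0,0,0],[0,-0.23,0.73,0,0,0,0.7],[0,-0.22,0.73,0,0,0,0.7],[0,-0.22,0.73,0,0,0,0.7]]]
[[[0,-0.21,0.74,0,0,0,0.8],[0,-0.2,0.74,0,0,0,0.7],[0,-0.19,0.74,0,0,0,0.8],[0,-0.17,0.75,0,0,0,0.7],[0,-0.17,0.74,0,0,0,0.8],[0,-0.15,0.75,0,0,0,0.7],[0,0,0,0.61,0,0,0],[0,0,0,0.61,0,0,0]]]
[[[0,0,0,0.62,0,0,0],[0,0,0,0.61,0,0,0],[0,0,0,0.62,0,0,0],[0,0,0,0.61,0,0,0],[0,0,0,0.62,0,0,0],[0,0,0,0,0,0,0]]]
```

servo_tool --motion '[[[100,0.33,-0.72,0.01,0,0,-0.7],[100,0.34,-0.71,0.01,0,0,-0.7],[100,0.35,-0.71,0.01,0,0,-0.7],[100,0.36,-0.71,0.01,0,0,-0.7],[100,0.37,-0.7,0.01,0,0,-0.8],[100,0.37,-0.7,0.01,0,0,-0.7],[100,0.38,-0.69,0.01,0,0,-0.8],[100,0.39,-0.69,0.01,0,0,-0.7]]]'

```text
t: 16.7
ee_pos: [0.4545, -0.2171, 0.3645]
ee_rot: [0.999, 0.052, -0.0, -0.001]
contact_force: [1.2, -0.2, -0.3]
grip_width: 0.0883
gripper_force: 0.0
```

servo_tool --motion '[[[100,0.4,-0.68,0.01,0,0,-0.8],[100,0.41,-0.68,0.01,0,0,-0.7],[100,0.42,-0.67,0.01,0,0,-0.8],[100,0.43,-0.66,0.02,0,0,-0.7],[100,0.44,-0.66,0.02,0,0,-0.8],[100,0.45,-0.66,0.01,0,0,-0.7],[100,0,0,0.55,0,0,0],[100,0,0,0.55,0,0,0]]]'

```text
t: 17.5
ee_pos: [0.5343, -0.0444, 0.3174]
ee_rot: [0.996, 0.092, 0.001, -0.001]
contact_force: [-0.6, -0.2, -1.6]
grip_width: 0.0878
gripper_force: 0.0
```

servo_tool --motion '[[[100,0,0,0.54,0,0,0],[100,0,0,0.55,0,0,0],[100,0,0,0.54,0,0,0],[100,0,0.01,0.55,0,0,0],[100,0,0,0,0,0,0]]]'

```text
t: 18.0
ee_pos: [0.5324, -0.0459, 0.2282]
ee_rot: [0.996, 0.09, -0.003, -0.001]
contact_force: [-0.3, -0.0, -0.7]
grip_width: 0.0881
gripper_force: 0.0
```

servo_tool --motion '[[[0,0,0,0,0,0,0],[0,0,0,0,0,0,0],[0,0,0,0,0,0,0],[0,0,0,0,0,0,0]]]'

```text
t: 18.4
ee_pos: [0.5347, -0.0467, 0.2318]
ee_rot: [0.996, 0.089, 0.001, -0.001]
contact_force: [0.4, -1.0, 4.9]
grip_width: 0.0681
gripper_force: 29.4
```

servo_tool --motion '[[[0,0,0,-0.61,0,0,0],[0,0,0,-0.6,0,0,0],[0,0,0,-0.61,0,0,0],[0,0,0,-0.6,0,0,0],[0,0,-0.01,-0.61,0,0,0],[0,-0.23,0.73,0,0,0,0.7],[0,-0.22,0.73,0,0,0,0.7],[0,-0.22,0.73,0,0,0,0.7]]]'

```text
t: 19.2
ee_pos: [0.5219, -0.1378, 0.3522]
ee_rot: [0.997, 0.071, 0.0, -0.001]
contact_force: [0.8, -0.4, -2.2]
grip_width: 0.0686
gripper_force: 29.4
```

servo_tool --motion '[[[0,-0.21,0.74,0,0,0,0.8],[0,-0.2,0.74,0,0,0,0.7],[0,-0.19,0.74,0,0,0,0.8],[0,-0.22,0.75,0,0,0,0.7],[0,-0.22,0.78,0,0,0,0.8],[0,-0.15,0.8,0,0,0,0.7],[0,0,0,0.61,0,0,0],[0,0,0,0.61,0,0,0]]]'

```text
t: 20.0
ee_pos: [0.4943, -0.3245, 0.3028]
ee_rot: [1.0, 0.031, 0.001, -0.0]
contact_force: [0.7, 0.6, -2.9]
grip_width: 0.0682
gripper_force: 29.4
```

servo_tool --motion '[[[0,0,0,0.62,0,0,0],[0,0,0,0.61,0,0,0],[0,0,0,0.62,0,0,0],[0,0,0,0.61,0,0,0],[0,0,0,0.4,0,0,0],[0,0,0,0.1,0,0,0],[0,0,0,0,0,0,0],[0,0,0,0,0,0,0]]]'

```text
t: 20.8
ee_pos: [0.495, -0.3234, 0.1853]
ee_rot: [0.999, 0.032, 0.001, -0.0]
contact_force: [-0.4, 0.5, -2.1]
grip_width: 0.0681
gripper_force: 29.4
```

servo_tool --motion '[[[0,0,0,0.1,0,0,0],[0,0,0,0.1,0,0,0],[0,0,0,0,0,0,0]]]'

```text
t: 21.1
ee_pos: [0.495, -0.3233, 0.1767]
ee_rot: [0.999, 0.032, 0.0, -0.0]
contact_force: [-0.2, -0.3, 1.3]
grip_width: 0.068
gripper_force: 29.5
```

servo_tool --motion '[[[0,0,0,0.05,0,0,0],[0,0,0,0,0,0,0]]]'

```text
t: 21.3
ee_pos: [0.4951, -0.3234, 0.1765]
ee_rot: [0.999, 0.032, 0.001, -0.001]
contact_force: [-4.9, 3.5, 21.8]
grip_width: 0.0682
gripper_force: 29.8
```

servo_tool --motion '[[[100,0,0,0,0,0,0],[100,0,0,0,0,0,0],[100,0,0,0,0,0,0],[100,0,0,-0.3,0,0,0],[100,0,0,-0.8,0,0,0],[100,-0.3,0,-0.8,0,0,0],[100,-0.3,0.3,-0.8,0,0,0],[100,0,0,0,0,0,0]]]'

```text
t: 22.1
ee_pos: [0.4708, -0.3398, 0.2871]
ee_rot: [1.0, 0.03, 0.003, 0.002]
contact_force: [0.2, 0.3, -0.1]
grip_width: 0.0879
gripper_force: 0.0
```

```bash
cat > look.py <<'E'
from fit import *; from plan import *
def blobs(c):
    m=(soft(c)>.4).astype(np.uint8); n,l,s_,ce=cv2.connectedComponentsWithStats(m)
    return [(ce[i],s_[i,4]) for i in range(1,n) if 120<s_[i,4]<700 and ce[i][0]<215 and ce[i][1]>165]
E
python3 - <<'E'
from look import *
st(); c=snap('top','t4')
for ce,a in blobs(c):
    b=fit(c,ce,0,np.arange(-3.6,-1.9,.4))[0]; print(np.round(ce),a,np.round(b,4))
cv2.imwrite('pics/z4.png',c['pixels'][100:280,90:420])
E
```

```text
t 22.1 [ 0.4708 -0.3398  0.2871] yaw 0.06 F [ 0.2  0.3 -0.1] w 0.0879 gf 0.0
[162. 186.] 316 [43.6616  0.5888  0.3154 -2.822 ]
[197. 192.] 161 [179.5637   0.5622   0.1949  -2.7302]
[124. 212.] 333 [40.1623  0.5036  0.4435 -2.5781]
[163. 228.] 376 [51.7538  0.4474  0.3099 -2.7318]
```

View pics/z4.png

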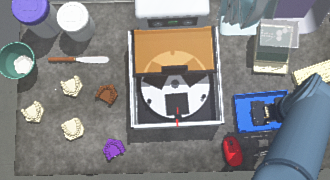

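```bash
cat >> plan.py <<'E'
def grasp(x,y,h,off=.011,z=.170):
    yaw=(h+np.pi+np.pi)%(2*np.pi)-np.pi; g=(x+off*np.cos(yaw),y+off*np.sin(yaw)); print('grasp',np.round(g,4),yaw)
    return plan([(*g,.34,yaw,100,.04),(*g,z,yaw,100,.032),(100,1)])
def place(phi,off=.011,z=.236):
    p=np.radians(phi); r=.066-off; g=(O[0]-r*np.cos(p),O[1]+r*np.sin(p)); print('place',np.round(g,4),-p); s=arm.state()['ee_pos']
    return plan([(s[0],s[1],.35,-p,0),(*g,.35,-p,0,.036),(*g,z,-p,0,.03),(0,2)])
E
python3 -c "
from plan import *
grasp(.4470,.3105,-2.735)"
```

```text
grasp [0.4571 0.3149] 0.40659265358979324
[[[100,0.04,-0.96,-0.08,0,0,-1.2],[100,0.06,-0.96,-0.08,0,0,-1.2],[100,0.08,-0.96,-0.08,0,0,-1.2],[100,0.1,-0.96,-0.08,0,0,-1.2],[100,0.12,-0.95,-0.08,0,0,-1.2],[100,0.14,-0.95,-0.08,0,0,-1.1],[100,0.16,-0.95,-0.08,0,0,-1.2],[100,0.18,-0.94,-0.08,0,0,-1.1]]]
[[[100,0.19,-0.94,-0.08,0,0,-1.2],[100,0.21,-0.94,-0.08,0,0,-1.1],[100,0.23,-0.93,-0.09,0,0,-1.2],[100,0.25,-0.93,-0.08,0,0,-1.1],[100,0.27,-0.92,-0.09,0,0,-1.2],[100,0.29,-0.92,-0.08,0,0,-1.1],[100,0.3,-0.91,-0.09,0,-0.1,-1.2],[100,0.33,-0.9,-0.08,0.1,0,-1.1]]]
[[[100,0.34,-0.9,-0.09,0,-0.1,-1.2],[100,0,0,0.71,0,0,0],[100,0,0,0.71,0,0,0],[100,0,0,0.71,0,0,0],[100,0,0,0.71,0,0,0],[100,0,0,0.71,0,0,0],[100,0,0,0.7,0,0,0],[100,0,0,0,0,0,0]]]
```

servo_tool --motion '[[[100,0.04,-0.96,-0.3,0,0,-1.2],[100,0.06,-0.96,-0.3,0,0,-1.2],[100,0.08,-0.96,-0.3,0,0,-1.2],[100,0.1,-0.96,-0.3,0,0,-1.2],[100,0.12,-0.95,-0.13,0,0,-1.2],[100,0.14,-0.95,0,0,0,-1.1],[100,0.16,-0.95,0,0,0,-1.2],[100,0.18,-0.94,0,0,0,-1.1]]]'

```text
t: 22.95
ee_pos: [0.4643, -0.0271, 0.3354]
ee_rot: [0.993, 0.114, -0.001, -0.001]
contact_force: [0.5, -0.4, -0.4]
grip_width: 0.0882
gripper_force: 0.0
```

servo_tool --motion '[[[100,0.19,-0.94,0,0,0,-1.2],[100,0.21,-0.94,0,0,0,-1.1],[100,0.23,-0.93,0,0,0,-1.2],[100,0.25,-0.93,0,0,0,-1.1],[100,0.27,-0.92,0,0,0,-1.2],[100,0.29,-0.92,0,0,0,-1.1],[100,0.3,-0.91,0,0,0,-1.2],[100,0.33,-0.9,0,0,0,-1.1]]]'

```text
t: 23.75
ee_pos: [0.4561, 0.28, 0.3356]
ee_rot: [0.981, 0.194, -0.001, -0.001]
contact_force: [1.0, 0.5, -0.4]
grip_width: 0.0883
gripper_force: 0.0
```

servo_tool --motion '[[[100,0.34,-0.9,0,0,0,-1.2],[100,0,0,0.71,0,0,0],[100,0,0,0.71,0,0,0],[100,0,0,0.71,0,0,0],[100,0,0,0,0,0,0],[100,0,0,0,0,0,0]]]'

```text
t: 24.35
ee_pos: [0.4556, 0.3168, 0.251]
ee_rot: [0.979, 0.203, -0.001, -0.001]
contact_force: [-0.1, -0.2, 1.3]
grip_width: 0.0881
gripper_force: 0.0
```

```bash
python3 -c "
from plan import *
st();plan([(.4571,.3149,.225,.407,100),(.4571,.3149,.170,.407,100),(100,1)])"
```

```text
t 24.35 [0.4556 0.3168 0.251 ] yaw 0.4096 F [-0.1 -0.2  1.3] w 0.0881 gf 0.0
[[[100,0.02,0.06,0.65,-0.1,0.1,0.1],[100,0,0,0.69,0,0,0],[100,0,0,0.69,0,0,0],[100,0,0,0,0,0,0]]]
```

Tracking is good to 2 mm. Descending and gripping.

servo_tool --motion '[[[100,0.02,0.06,0.65,0,0,0],[100,0,0,0.69,0,0,0],[100,0,0,0.65,0,0,0],[100,0,0,0,0,0,0],[0,0,0,0,0,0,0],[0,0,0,0,0,0,0],[0,0,0,0,0,0,0],[0,0,0,0,0,0,0]]]'

```text
t: 25.15
ee_pos: [0.4583, 0.3154, 0.1735]
ee_rot: [0.979, 0.203, 0.001, -0.002]
contact_force: [-0.3, -0.9, 7.5]
grip_width: 0.068
gripper_force: 30.0
```

```bash
python3 -c "
from plan import *
st();place(-3.0)"
```

```text
t 25.15 [0.4583 0.3154 0.1735] yaw 0.4091 F [-0.3 -0.9  7.5] w 0.068 gf 30.0
place [ 0.5276 -0.0404] 0.05235987755982989
[[[0,0,0,-0.74,0,0,3.4],[0,0,0,-0.73,0,0,3.4],[0,0,0,-0.74,0,0,3.4],[0,0,0,-0.73,-0.1,0,3.4],[0,0.01,-0.01,-0.74,0,-0.1,3.4],[0,0,0,-0.73,-0.1,0,3.4],[0,0.11,0.82,0,0,0,0],[0,0.11,0.82,0,0,0,0]]]
[[[0,0.12,0.81,0,0,0,0],[0,0.11,0.82,0,0,0,0],[0,0.12,0.81,0,0,0,0],[0,0.11,0.82,0,0,0,0],[0,0.12,0.81,0,0,0,0],[0,0.11,0.82,0,0,0,0],[0,0.12,0.81,0,0,0,0],[0,0.11,0.82,0,0,0,0]]]
[[[0,0.12,0.81,0,0,0,0],[0,0,0,0.71,0,0,0],[0,0,0,0.71,0,0,0],[0,0,0,0.71,0,0,0],[0,-0.01,0,0.72,0,0,0],[0,0,0,0,0,0,0],[0,0,0,0,0,0,0]]]
```

servo_tool --motion '[[[0,0,0,-0.74,0,0,3.4],[0,0,0,-0.73,0,0,3.4],[0,0,0,-0.74,0,0,3.4],[0,0,0,-0.73,0,0,3.4],[0,0,0,-0.74,0,0,3.4],[0,0,0,-0.73,0,0,3.4],[0,0.11,0.82,0,0,0,0],[0,0.11,0.82,0,0,0,0]]]'

```text
t: 25.95
ee_pos: [0.4699, 0.2497, 0.3497]
ee_rot: [1.0, 0.028, 0.001, -0.002]
contact_force: [0.0, -0.7, -2.3]
grip_width: 0.0678
gripper_force: 30.0
```

servo_tool --motion '[[[0,0.12,0.81,0,0,0,0],[0,0.11,0.82,0,0,0,0],[0,0.12,0.81,0,0,0,0],[0,0.11,0.82,0,0,0,0],[0,0.12,0.81,0,0,0,0],[0,0.11,0.82,0,0,0,0],[0,0.12,0.81,0,0,0,0],[0,0.11,0.82,0,0,0,0]]]'

```text
t: 26.75
ee_pos: [0.5205, -0.0102, 0.3482]
ee_rot: [1.0, 0.027, 0.0, -0.001]
contact_force: [0.3, -0.1, -2.0]
grip_width: 0.0675
gripper_force: 30.0
```

servo_tool --motion '[[[0,0.12,0.81,0,0,0,0],[0,0,0,0.71,0,0,0],[0,0,0,0.71,0,0,0],[0,0,0,0.71,0,0,0],[0,0,0,0.3,0,0,0],[0,0,0,0,0,0,0],[0,0,0,0,0,0,0]]]'

```text
t: 27.45
ee_pos: [0.5275, -0.041, 0.2513]
ee_rot: [1.0, 0.027, 0.0, -0.001]
contact_force: [0.3, -0.4, -1.3]
grip_width: 0.0674
gripper_force: 30.0
```

```bash
python3 -c "
from plan import *
st();plan([(.5276,-.0404,.238,.0524,0),(0,1)])"
```

```text
t 27.45 [ 0.5275 -0.041   0.2513] yaw 0.0531 F [ 0.3 -0.4 -1.3] w 0.0674 gf 30.0
[[[0,0,-0.01,0.33,-0.1,-0.1,0],[0,0,0,0,0,0,0]]]
```

servo_tool --motion '[[[0,0,-0.01,0.33,0,0,0],[0,0,0,0.12,0,0,0],[0,0,0,0.05,0,0,0],[0,0,0,0,0,0,0]]]'

```text
t: 27.85
ee_pos: [0.5273, -0.0404, 0.2321]
ee_rot: [1.0, 0.027, 0.0, -0.001]
contact_force: [-7.0, 1.7, 21.0]
grip_width: 0.0677
gripper_force: 30.0
```

servo_tool --motion '[[[100,0,0,0,0,0,0],[100,0,0,0,0,0,0],[100,0,0,0,0,0,0],[100,0,0,-0.3,0,0,0],[100,0,0,-0.8,0,0,0],[100,0,0,-0.8,0,0,0],[0,-0.3,0,-0.8,0,0,0],[0,-0.4,0.8,-0.3,0,0,0]]]'

```text
t: 28.65
ee_pos: [0.5022, -0.071, 0.3536]
ee_rot: [1.0, 0.03, 0.002, -0.002]
contact_force: [0.2, -0.9, 0.6]
grip_width: 0.0745
gripper_force: 0.0
```

servo_tool --motion '[[[0,-0.4,0.9,0,0,0,0],[0,-0.4,0.9,0,0,0,0],[0,-0.3,0.9,0,0,0,0],[0,-0.3,0.9,0,0,0,0],[0,-0.3,0.9,0,0,0,0],[0,0,0.9,0,0,0,0],[0,0,0.9,0,0,0,0],[0,0,0,0,0,0,0]]]'

```text
t: 29.45
ee_pos: [0.445, -0.3343, 0.3511]
ee_rot: [1.0, 0.023, 0.0, 0.001]
contact_force: [-0.9, -0.6, -0.8]
grip_width: 0.0103
gripper_force: 0.0
```

```bash
python3 - <<'E'
from look import *
st(); c=snap('top','t5')
for ce,a in blobs(c): print(np.round(ce),a)
u=w2p(c,[.517,-.041,.075])[0]
for b in fit(c,u,.059,np.arange(-3.6,-2.5,.3))[:2]: print(np.round(b,4))
cv2.imwrite('pics/z5.png',cv2.resize(c['pixels'][128:240,215:375],None,fx=5,fy=5,interpolation=cv2.INTER_CUBIC))
E
```

```text
t 29.45 [ 0.445  -0.3343  0.3511] yaw 0.0467 F [-0.9 -0.6 -0.8] w 0.0103 gf 0.0
[162. 186.] 318
[197. 192.] 153
[123. 212.] 334
[ 7.09705e+01  5.15100e-01 -4.14000e-02 -3.10990e+00]
[ 7.10727e+01  5.15200e-01 -4.19000e-02 -3.08870e+00]
```

View pics/z5.png

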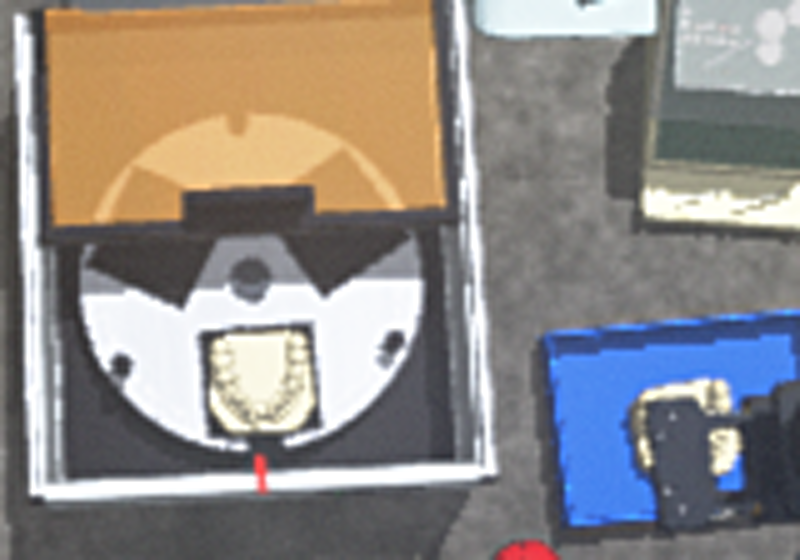

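Cast 1 sits centred on station 1 with its front towards the notch, and the scanned cast is in the pan. Now I'll turn the plate 120° with the right-hand lug.

```bash
python3 - <<'E'
from plan import *
print(np.round(arm.state()['joint_pos'],2))
p,q=plan([at(-81,.34),at(-81,.232)]+arc(-81,45.5,.232,6.)+[(0,1),at(41,.232)])
E
```

```text
[ 0.25  0.47  0.41  1.86 -0.24  0.86 -0.75]
[[[0,0.3,-0.43,0.02,0,0,-7.1],[0,0.35,-0.39,0.02,0,0,-7.1],[0,0.39,-0.34,0.02,0,0,-7.1],[0,0.43,-0.29,0.03,0,0,-7.1],[0,0.46,-0.23,0.02,0,0,-7.1],[0,0.49,-0.17,0.03,0,0,-7.1],[0,0.51,-0.11,0.02,0,0,-7.1],[0,0.51,-0.05,0.03,0,0,-7.1]]]
[[[0,0.52,0.01,0.02,0,0,-7.1],[0,0.51,0.08,0.03,0,0,-7.1],[0,0.5,0.14,0.02,0,0,-7.2],[0,0,0,0.68,0,0,0],[0,0,0,0.67,0,0,0],[0,0,0,0.68,0,0,0],[0,0,0,0.67,0,0,0],[0,0.01,-0.26,0,0,0,5.8]]]
[[[0,0.01,-0.25,0,0,0,5.7],[0,0.02,-0.26,0,0,0,5.8],[0,0.01,-0.25,0,0,0,5.7],[0,0.01,-0.26,0,0,0,5.8],[0,0.02,-0.25,0,0,0,5.7],[0,0.01,-0.26,0,0,0,5.8],[0,0.01,-0.25,0,0,0,5.7],[0,0.01,-0.26,0,0,0,5.8]]]
[[[0,0.02,-0.26,0,0,0,5.7],[0,0.01,-0.25,0,0,0,5.8],[0,0.01,-0.26,0,0,0,5.7],[0,0.01,-0.25,0,0,0,5.8],[0,0.02,-0.26,0,0,0,5.7],[0,0.01,-0.25,0,0,0,5.8],[0,0.01,-0.26,0,0,0,5.7],[0,0.01,-0.25,0,0,0,5.8]]]
[[[0,0.02,-0.26,0,0,0,5.7],[0,0.01,-0.26,0,0,0,5.8],[0,0.01,-0.25,0,0,0,5.7],[0,0.02,-0.26,0,0,0,5.8],[0,0,-0.12,0,0,0,2.8],[0,0,-0.13,0,0,0,2.9],[0,0,0,0,0,0,0],[0,0.01,0.2,0,0,0,-4.5]]]
```

servo_tool --motion '[[[0,0.3,-0.43,0.02,0,0,-7.1],[0,0.35,-0.39,0.02,0,0,-7.1],[0,0.39,-0.34,0.02,0,0,-7.1],[0,0.43,-0.29,0.03,0,0,-7.1],[0,0.46,-0.23,0.02,0,0,-7.1],[0,0.49,-0.17,0.03,0,0,-7.1],[0,0.51,-0.11,0.02,0,0,-7.1],[0,0.51,-0.05,0.03,0,0,-7.1]]]'

```text
t: 30.3
ee_pos: [0.5343, -0.1861, 0.3429]
ee_rot: [0.865, 0.502, 0.0, -0.001]
contact_force: [0.0, -0.3, 0.1]
grip_width: 0.0006
gripper_force: 0.0
```

servo_tool --motion '[[[0,0.52,0.01,0.02,0,0,-7.1],[0,0.51,0.08,0.03,0,0,-7.1],[0,0.5,0.14,0.02,0,0,-7.2],[0,0,0,0.68,0,0,0],[0,0,0,0,0,0,0]]]'

```text
t: 30.8
ee_pos: [0.5653, -0.1331, 0.3104]
ee_rot: [0.758, 0.652, -0.001, -0.003]
contact_force: [0.1, -0.2, -1.1]
grip_width: 0.0005
gripper_force: 0.0
```

```bash
python3 - <<'E'
from plan import *
st(); print(np.round(arm.state()['joint_pos'],2),at(-81,.3))
E
```

```text
t 30.8 [ 0.5653 -0.1331  0.3104] yaw 1.4208 F [ 0.1 -0.2 -1.1] w 0.0005 gf 0.0
[ 0.13  0.54  0.03  1.8  -0.03  0.81  0.03] (np.float64(0.5665436845658964), np.float64(-0.13824421074070403), 0.3, np.float64(1.413716694115407), 0, 0.034)
```

servo_tool --motion '[[[0,-0.12,0.02,0.65,0,0,0],[0,0,0,0.65,0,0,0],[0,0,0,0.66,0,0,0],[0,0.01,-0.26,0,0,0,5.8],[0,0.01,-0.25,0,0,0,5.7],[0,0.02,-0.26,0,0,0,5.8],[0,0.01,-0.25,0,0,0,5.7],[0,0.01,-0.26,0,0,0,5.8]]]'

```text
t: 31.6
ee_pos: [0.5201, -0.1209, 0.2355]
ee_rot: [0.898, 0.439, 0.001, 0.0]
contact_force: [2.2, -1.8, -2.0]
grip_width: 0.0002
gripper_force: 1.7
```

servo_tool --motion '[[[0,0.02,-0.25,0,0,0,5.7],[0,0.01,-0.26,0,0,0,5.8],[0,0.01,-0.25,0,0,0,5.7],[0,0.01,-0.26,0,0,0,5.8],[0,0.02,-0.26,0,0,0,5.7],[0,0.01,-0.25,0,0,0,5.8],[0,0.01,-0.26,0,0,0,5.7],[0,0.01,-0.25,0,0,0,5.8]]]'

```text
t: 32.4
ee_pos: [0.4797, -0.0514, 0.2353]
ee_rot: [0.999, 0.053, -0.001, -0.001]
contact_force: [-1.9, -3.0, 0.7]
grip_width: 0.0002
gripper_force: 1.7
```

servo_tool --motion '[[[0,0.02,-0.26,0,0,0,5.7],[0,0.01,-0.25,0,0,0,5.8],[0,0.01,-0.26,0,0,0,5.7],[0,0.01,-0.25,0,0,0,5.8],[0,0.02,-0.26,0,0,0,5.7],[0,0.01,-0.26,0,0,0,5.8],[0,0,0,0,0,0,0]]]'

```text
t: 33.1
ee_pos: [0.4922, 0.0103, 0.2351]
ee_rot: [0.97, -0.242, -0.001, -0.001]
contact_force: [0.1, 0.3, 0.1]
grip_width: 0.0005
gripper_force: 0.0
```

```bash
python3 - <<'E'
from plan import *
st(); d=arm.state()['ee_pos'][:2]-O; a=np.degrees(np.arctan2(d[1],-d[0])); print(np.hypot(*d),a)
plan(arc(a,45.5,.232,4,1)+[(0,2)])
E
```

```text
t 33.1 [0.4922 0.0103 0.2351] yaw -0.4887 F [0.1 0.3 0.1] w 0.0005 gf 0.0
0.10215574185009563 27.89705625511249
[[[0,0.01,-0.16,0.08,-0.1,0.1,3.4],[0,0,-0.15,0,0,0,3.5],[0,0.01,-0.16,0,0,0,3.6],[0,0,-0.16,0,0,0,3.5],[0,0.01,-0.15,0,0,0,3.5],[0,0,0,0,0,0,0],[0,0,0,0,0,0,0]]]
```

servo_tool --motion '[[[0,0.01,-0.16,0.08,0,0,3.4],[0,0,-0.15,0,0,0,3.5],[0,0.01,-0.16,0,0,0,3.6],[0,0,-0.16,0,0,0,3.5],[0,0,-0.08,0,0,0,1.8],[0,0,-0.04,0,0,0,0.9],[0,0,-0.03,0,0,0,0.8],[0,0,0,0,0,0,0]]]'

```text
t: 33.9
ee_pos: [0.5108, 0.0337, 0.2314]
ee_rot: [0.922, -0.387, -0.0, -0.001]
contact_force: [-1.3, 0.0, -0.2]
grip_width: 0.0006
gripper_force: 0.2
```

servo_tool --motion '[[[0,0,0.2,0,0,0,-4],[0,0,0,-0.8,0,0,0],[0,0,0,-0.8,0,0,0],[0,0,0,-0.8,0,0,-8],[0,-0.4,0,-0.4,0,0,-8],[0,0,0,0,0,0,0]]]'

```text
t: 34.5
ee_pos: [0.4916, 0.0374, 0.3452]
ee_rot: [0.976, -0.219, 0.001, -0.002]
contact_force: [-0.0, 0.9, -0.3]
grip_width: 0.0003
gripper_force: 0.0
```

```bash
python3 - <<'E'
from plan import *
st()
plan([(.44,-.33,.35,.05,100,.036),(100,1)])
E
```

```text
t 34.5 [0.4916 0.0374 0.3452] yaw -0.4422 F [-0.   0.9 -0.3] w 0.0003 gf 0.0
[[[100,0.25,0.8,-0.01,0,0,-2.6],[100,0.21,0.82,-0.02,0,0,-2.6],[100,0.18,0.82,-0.01,0,0,-2.6],[100,0.14,0.83,-0.02,0,0,-2.6],[100,0.1,0.84,-0.01,0,0,-2.5],[100,0.07,0.84,-0.02,0,0,-2.6],[100,0.03,0.84,-0.01,-0.1,0,-2.5],[100,-0.01,0.84,-0.01,0,0,-2.6]]]
[[[100,-0.05,0.84,-0.02,-0.1,0,-2.5],[100,-0.09,0.84,-0.01,0,-0.1,-2.6],[100,-0.12,0.84,-0.02,-0.1,0,-2.5],[100,0,0,0,0,0,0]]]
```

servo_tool --motion '[[[100,0.25,0.8,-0.01,0,0,-2.6],[100,0.21,0.82,-0.02,0,0,-2.6],[100,0.18,0.82,-0.01,0,0,-2.6],[100,0.14,0.83,-0.02,0,0,-2.6],[100,0.1,0.84,-0.01,0,0,-2.5],[100,0.07,0.84,-0.02,0,0,-2.6],[100,0.03,0.84,-0.01,0,0,-2.5],[100,-0.01,0.84,-0.01,0,0,-2.6]]]'

```text
t: 35.3
ee_pos: [0.4529, -0.2314, 0.3463]
ee_rot: [0.999, -0.044, -0.001, -0.001]
contact_force: [0.7, -0.5, -0.7]
grip_width: 0.0621
gripper_force: 0.0
```

servo_tool --motion '[[[100,-0.05,0.84,-0.02,0,0,-2.5],[100,-0.09,0.84,-0.01,0,0,-2.6],[100,-0.12,0.84,-0.02,0,0,-2.5],[100,0,0,0,0,0,0]]]'

```text
t: 35.7
ee_pos: [0.4367, -0.3351, 0.3487]
ee_rot: [1.0, 0.019, -0.0, 0.001]
contact_force: [-0.1, -0.4, -0.2]
grip_width: 0.0885
gripper_force: 0.0
```

```bash
cat >> look.py <<'E'
def lugs(c,phi=-1.5):
    g=cv2.cvtColor(cv2.resize(c['pixels'],None,fx=4,fy=4,interpolation=cv2.INTER_CUBIC),cv2.COLOR_BGR2GRAY).astype(float); out=[]
    for s in(-60,60):
        a=np.radians(phi+s); P=[O[0]-.102*np.cos(a),O[1]+.102*np.sin(a),.078]
        for _ in range(3):
            uv=w2p(c,P)[0]; X,Y=np.meshgrid(np.arange(512*4),np.arange(384*4)); U=(X-1.5)/4; V=(Y-1.5)/4
            w=np.clip(130-g,0,None)*(np.hypot(U-uv[0],V-uv[1])<4.5)
            uv=[(w*U).sum()/w.sum(),(w*V).sum()/w.sum()]; P=p2w(c,uv,.078)[0]
        d=P[:2]-O; out.append((round(np.degrees(np.arctan2(d[1],-d[0]))-s,2),round(np.hypot(*d),4)))
    return out
E
python3 - <<'E'
from look import *
print('prev',lugs(load('t5'),-3))
st(); c=snap('top','t6'); print(lugs(c))
for ce,a in blobs(c):
    b=fit(c,ce,0,np.arange(-3.6,-1.9,.4))[0]; print(np.round(ce),a,np.round(b,4))
cv2.imwrite('pics/z6.png',cv2.resize(c['pixels'][128:260,100:320],None,fx=3.6,fy=3.6,interpolation=cv2.INTER_CUBIC))
E
```

```text
prev [(np.float64(-3.08), np.float64(0.1096)), (np.float64(-3.89), np.float64(0.1133))]
t 35.7 [ 0.4367 -0.3351  0.3487] yaw 0.038 F [-0.1 -0.4 -0.2] w 0.0885 gf 0.0
[(np.float64(-3.74), np.float64(0.1096)), (np.float64(-4.1), np.float64(0.1134))]
[162. 186.] 315 [46.2812  0.589   0.3156 -2.8124]
[197. 192.] 160 [180.8381   0.5619   0.1946  -2.7531]
[124. 212.] 327 [43.6135  0.5036  0.443  -2.5782]
```

View pics/z6.png

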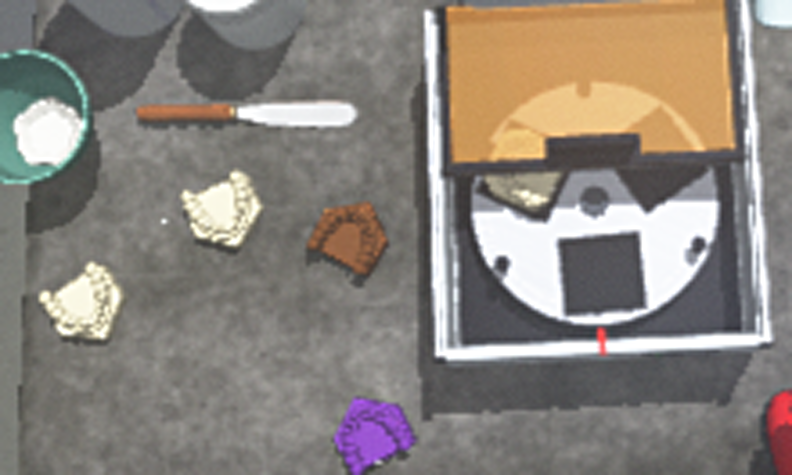

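```bash
python3 - <<'E'
from look import *
c=load('t6'); f=lambda x,y:(100+x/3.6,128+y/3.6)
for n,uv,z in [('L',(501,262),.082),('R',(698,247),.082)]:
    d=p2w(c,f(*uv),z)[0,:2]-O; print(n,np.degrees(np.arctan2(d[1],-d[0])),np.hypot(*d))
g=cv2.cvtColor(cv2.resize(c['pixels'],None,fx=4,fy=4,interpolation=cv2.INTER_CUBIC),cv2.COLOR_BGR2GRAY)
V,U=np.mgrid[0:384*4,0:512*4]; sel=(U>215*4)&(U<320*4)&(V>170*4)&(V<225*4)
P=np.zeros(g.shape+(2,)); P[sel]=p2w(c,np.c_[(U[sel]-1.5)/4,(V[sel]-1.5)/4],.059)[:,:2]-O
m=((g<125)&sel&(np.hypot(P[...,0],P[...,1])<.1135)&(P[...,0]<-.02)).astype(np.uint8)
n,l,s,ce=cv2.connectedComponentsWithStats(m)
for i in range(1,n):
    if s[i,4]>3000:
        pts=P[l==i]*1e3; c0=pts.mean(0); r=cv2.minAreaRect(pts.astype(np.float32)); print(c0,np.degrees(np.arctan2(c0[1],-c0[0])),r)
E
```

```text
L 55.89423425432823 0.10207103497545351
R -62.12542673431706 0.10293785905311473
[-65.98366012  -3.81899127] -3.3124601253526134 ((-66.20083618164062, -4.037567138671875), (70.31596374511719, 72.71813201904297), 4.176203727722168)
```

Cast 1 is riding at back left and an empty pad is at the front. Its fitted centre is 66 mm from the axis at φ ≈ -3.4°, which matches the given geometry. The two remaining casts have not moved. I'll take the one at (0.589, 0.3155).

```bash
python3 -c "
from plan import *
grasp(.589,.3155,-2.815)"
```

```text
grasp [0.5994 0.319 ] 0.32659265358979317
[[[100,0.28,-0.95,0.01,0,0,-1],[100,0.29,-0.94,0.01,0,0,-1],[100,0.31,-0.94,0.01,0,0,-1],[100,0.32,-0.93,0.01,0,0,-1],[100,0.34,-0.93,0.01,0,0,-1],[100,0.36,-0.92,0.01,0,0,-1],[100,0.37,-0.91,0.01,0,0,-0.9],[100,0.39,-0.91,0.01,0,0,-1]]]
[[[100,0.4,-0.9,0.02,0,0,-0.9],[100,0.42,-0.9,0.01,0,0,-1],[100,0.43,-0.89,0.02,0,0,-0.9],[100,0.45,-0.88,0.01,0,0,-1],[100,0.46,-0.87,0.02,0,0,-0.9],[100,0.48,-0.86,0.01,0,0,-1],[100,0.49,-0.86,0.02,0,0,-0.9],[100,0.51,-0.85,0.01,0,0,-1]]]
[[[100,0.52,-0.84,0.02,-0.1,0.1,-0.9],[100,0,0,0.71,0,0,0],[100,0,0,0.71,0,0,0],[100,0,0,0.71,0,0,0],[100,0,0,0.71,0,0,0],[100,0,0,0.7,0,0,0],[100,-0.01,0,0.71,0,0,0],[100,0,0,0,0,0,0]]]
```

servo_tool --motion '[[[100,0.28,-0.95,0.01,0,0,-1],[100,0.29,-0.94,0.01,0,0,-1],[100,0.31,-0.94,0.01,0,0,-1],[100,0.32,-0.93,0.01,0,0,-1],[100,0.34,-0.93,0.01,0,0,-1],[100,0.36,-0.92,0.01,0,0,-1],[100,0.37,-0.91,0.01,0,0,-0.9],[100,0.39,-0.91,0.01,0,0,-1]]]'

```text
t: 36.55
ee_pos: [0.5126, -0.0201, 0.3457]
ee_rot: [0.996, 0.092, -0.001, -0.001]
contact_force: [0.1, -0.5, -0.4]
grip_width: 0.0878
gripper_force: 0.0
```

servo_tool --motion '[[[100,0.4,-0.9,0.02,0,0,-0.9],[100,0.42,-0.9,0.01,0,0,-1],[100,0.43,-0.89,0.02,0,0,-0.9],[100,0.45,-0.88,0.01,0,0,-1],[100,0.46,-0.87,0.02,0,0,-0.9],[100,0.48,-0.86,0.01,0,0,-1],[100,0.49,-0.86,0.02,0,0,-0.9],[100,0.51,-0.85,0.01,0,0,-1]]]'

```text
t: 37.35
ee_pos: [0.5862, 0.2872, 0.3409]
ee_rot: [0.987, 0.158, -0.001, -0.001]
contact_force: [1.7, -0.2, -0.1]
grip_width: 0.0877
gripper_force: 0.0
```

servo_tool --motion '[[[100,0.52,-0.84,0.02,0,0,-0.9],[100,0,0,0.71,0,0,0],[100,0,0,0.71,0,0,0],[100,0,0,0.71,0,0,0],[100,0,0,0,0,0,0],[100,0,0,0,0,0,0]]]'

```text
t: 37.95
ee_pos: [0.5958, 0.3234, 0.2557]
ee_rot: [0.986, 0.165, -0.001, -0.001]
contact_force: [-0.0, -0.0, 1.0]
grip_width: 0.088
gripper_force: 0.0
```

```bash
python3 -c "
from plan import *
st();plan([(.5994,.3190,.225,.327,100),(.5994,.3190,.171,.327,100),(100,1)])"
```

```text
t 37.95 [0.5958 0.3234 0.2557] yaw 0.3323 F [-0. -0.  1.] w 0.088 gf 0.0
[[[100,0.05,0.14,0.77,-0.1,0.1,0.3],[100,0,0,0.67,0,0,0],[100,0,0,0.68,0,0,0],[100,0,0,0,0,0,0]]]
```

servo_tool --motion '[[[100,0.05,0.14,0.77,0,0,0.3],[100,0,0,0.67,0,0,0],[100,0,0,0.67,0,0,0],[100,0,0,0,0,0,0],[0,0,0,0,0,0,0],[0,0,0,0,0,0,0],[0,0,0,0,0,0,0],[0,0,0,0,0,0,0]]]'

```text
t: 38.75
ee_pos: [0.601, 0.319, 0.174]
ee_rot: [0.987, 0.163, 0.002, -0.002]
contact_force: [-0.2, 0.3, 7.1]
grip_width: 0.0674
gripper_force: 29.8
```

```bash
python3 -c "
from plan import *
st();place(-3.5,.0115)"
```

```text
t 38.75 [0.601 0.319 0.174] yaw 0.3273 F [-0.2  0.3  7.1] w 0.0674 gf 29.8
place [ 0.5281 -0.0408] 0.061086523819801536
[[[0,0,0,-0.73,0,0,2.5],[0,0,0,-0.73,0,0,2.6],[0,0,0,-0.73,0,0,2.5],[0,0,0,-0.74,-0.1,-0.1,2.6],[0,0.01,-0.01,-0.73,0,0,2.5],[0,0,0,-0.74,-0.1,-0.1,2.6],[0,-0.21,0.81,0,0,0,0],[0,-0.22,0.81,0,0,0,0]]]
[[[0,-0.21,0.81,0,0,0,0],[0,-0.22,0.8,0,0,0,0],[0,-0.21,0.81,0,0,0,0],[0,-0.22,0.8,0,0,0,0],[0,-0.21,0.81,0,0,0,0],[0,-0.22,0.8,0,0,0,0],[0,-0.21,0.81,0,0,0,0],[0,-0.22,0.8,0,0,0,0]]]
[[[0,-0.21,0.81,0,0,0,0],[0,0,0,0.71,0,0,0],[0,0,0,0.71,0,0,0],[0,0,0,0.72,0,0,0],[0,0,0,0.71,0,0,0],[0,0,0,0,0,0,0],[0,0,0,0,0,0,0]]]
```

servo_tool --motion '[[[0,0,0,-0.73,0,0,2.5],[0,0,0,-0.73,0,0,2.6],[0,0,0,-0.73,0,0,2.5],[0,0,0,-0.74,0,0,2.6],[0,0,0,-0.73,0,0,2.5],[0,0,0,-0.74,0,0,2.6],[0,-0.21,0.81,0,0,0,0],[0,-0.22,0.81,0,0,0,0]]]'

```text
t: 39.55
ee_pos: [0.5866, 0.2525, 0.3491]
ee_rot: [1.0, 0.031, 0.001, -0.002]
contact_force: [0.6, 0.1, -2.6]
grip_width: 0.0675
gripper_force: 29.8
```

servo_tool --motion '[[[0,-0.21,0.81,0,0,0,0],[0,-0.22,0.8,0,0,0,0],[0,-0.21,0.81,0,0,0,0],[0,-0.22,0.8,0,0,0,0],[0,-0.21,0.81,0,0,0,0],[0,-0.22,0.8,0,0,0,0],[0,-0.21,0.81,0,0,0,0],[0,-0.22,0.8,0,0,0,0]]]'

```text
t: 40.35
ee_pos: [0.5331, -0.0104, 0.3478]
ee_rot: [1.0, 0.03, 0.0, -0.001]
contact_force: [0.3, -0.1, -2.1]
grip_width: 0.0673
gripper_force: 29.8
```

servo_tool --motion '[[[0,-0.21,0.81,0,0,0,0],[0,0,0,0.71,0,0,0],[0,0,0,0.71,0,0,0],[0,0,0,0.71,0,0,0],[0,0,0,0.3,0,0,0],[0,0,0,0,0,0,0],[0,0,0,0,0,0,0]]]'

```text
t: 41.05
ee_pos: [0.5276, -0.0418, 0.2509]
ee_rot: [1.0, 0.03, 0.0, -0.001]
contact_force: [0.6, 0.1, -1.4]
grip_width: 0.0671
gripper_force: 29.8
```

```bash
python3 -c "
from plan import *
st();plan([(.5291,-.0407,.238,.061,0),(0,1)])"
```

```text
t 41.05 [ 0.5276 -0.0418  0.2509] yaw 0.06 F [ 0.6  0.1 -1.4] w 0.0671 gf 29.8
[[[0,0.04,-0.02,0.32,-0.1,-0.1,-0.1],[0,0,0,0,0,0,0]]]
```

servo_tool --motion '[[[0,0.04,-0.03,0.32,0,0,-0.1],[0,0,0,0.12,0,0,0],[0,0,0,0.05,0,0,0],[0,0,0,0,0,0,0]]]'

```text
t: 41.45
ee_pos: [0.5295, -0.0399, 0.2323]
ee_rot: [1.0, 0.031, 0.001, -0.002]
contact_force: [-5.4, 1.9, 21.7]
grip_width: 0.0677
gripper_force: 30.0
```

servo_tool --motion '[[[100,0,0,0,0,0,0],[100,0,0,0,0,0,0],[100,0,0,0,0,0,0],[100,0,0,-0.3,0,0,0],[100,0,0,-0.8,0,0,0],[100,0,0,-0.8,0,0,0],[0,-0.3,0,-0.8,0,0,0],[0,-0.4,0.8,-0.3,0,0,0]]]'

```text
t: 42.25
ee_pos: [0.5042, -0.0711, 0.3533]
ee_rot: [0.999, 0.034, 0.002, -0.002]
contact_force: [0.5, 0.0, 0.1]
grip_width: 0.074
gripper_force: 0.0
```

servo_tool --motion '[[[0,-0.4,0.9,0,0,0,0],[0,-0.4,0.9,0,0,0,0],[0,-0.3,0.9,0,0,0,0],[0,-0.3,0.9,0,0,0,0],[0,-0.3,0.9,0,0,0,0],[0,0,0.9,0,0,0,0],[0,0,0.9,0,0,0,0],[0,0,0,0,0,0,0]]]'

```text
t: 43.05
ee_pos: [0.4492, -0.3348, 0.3511]
ee_rot: [1.0, 0.028, 0.0, 0.001]
contact_force: [-0.1, 0.0, -0.1]
grip_width: 0.0102
gripper_force: 0.0
```

```bash
python3 - <<'E'
from look import *
st(); c=snap('top','t7')
for ce,a in blobs(c): print(np.round(ce),a)
u=w2p(c,[.517,-.041,.075])[0]
for b in fit(c,u,.059,np.arange(-3.6,-2.5,.3))[:2]: print(np.round(b,4))
p,q=plan([at(-81,.34),at(-81,.232)]+arc(-81,38,.232,6.)+[(0,1)])
E
```

```text
t 43.05 [ 0.4492 -0.3348  0.3511] yaw 0.0556 F [-0.1  0.  -0.1] w 0.0102 gf 0.0
[124. 212.] 328
[ 7.62742e+01  5.15500e-01 -4.25000e-02 -3.03870e+00]
[ 7.62901e+01  5.15500e-01 -4.19000e-02 -3.05880e+00]
[[[0,0.29,-0.42,0.02,0,0,-7.1],[0,0.34,-0.39,0.02,0,0,-7.1],[0,0.39,-0.34,0.02,0,0,-7.1],[0,0.42,-0.29,0.03,0,0,-7],[0,0.46,-0.24,0.02,0,0,-7.1],[0,0.48,-0.18,0.03,0,0,-7],[0,0.5,-0.12,0.02,0,0,-7.1],[0,0.51,-0.05,0.03,0,0,-7]]]
[[[0,0.52,0.01,0.02,0,0,-7.1],[0,0.51,0.07,0.03,0,0,-7],[0,0.5,0.14,0.02,0,0,-7.1],[0,0,0,0.68,0,0,0],[0,0,0,0.67,0,0,0],[0,0,0,0.68,0,0,0],[0,0,0,0.67,0,0,0],[0,0.01,-0.27,0,0,0,6]]]
[[[0,0.01,-0.26,0,0,0,5.9],[0,0.02,-0.27,0,0,0,6],[0,0.01,-0.26,0,0,0,5.9],[0,0.02,-0.27,0,0,0,6],[0,0.01,-0.26,0,0,0,5.9],[0,0.01,-0.26,0,0,0,6],[0,0.02,-0.27,0,0,0,5.9],[0,0.01,-0.26,0,0,0,6]]]
[[[0,0.01,-0.27,0,0,0,5.9],[0,0.02,-0.26,0,0,0,6],[0,0.01,-0.27,0,0,0,5.9],[0,0.01,-0.26,0,0,0,6],[0,0.02,-0.27,0,0,0,5.9],[0,0.01,-0.26,0,0,0,6],[0,0.02,-0.26,0,0,0,5.9],[0,0.01,-0.27,0,0,0,6]]]
[[[0,0.01,-0.26,0,0,0,5.9],[0,0.02,-0.27,0,0,0,6],[0,0,-0.13,0,0,0,2.9],[0,0,-0.13,0,0,0,3],[0,0,0,0,0,0,0]]]
```

servo_tool --motion '[[[0,0.29,-0.42,0.02,0,0,-7.1],[0,0.34,-0.39,0.02,0,0,-7.1],[0,0.39,-0.34,0.02,0,0,-7.1],[0,0.42,-0.29,0.03,0,0,-7],[0,0.46,-0.24,0.02,0,0,-7.1],[0,0.48,-0.18,0.03,0,0,-7],[0,0.5,-0.12,0.02,0,0,-7.1],[0,0.51,-0.05,0.03,0,0,-7]]]'

```text
t: 43.9
ee_pos: [0.5349, -0.1863, 0.3429]
ee_rot: [0.864, 0.503, 0.0, -0.001]
contact_force: [0.5, 1.4, -0.4]
grip_width: 0.0008
gripper_force: 0.0
```

servo_tool --motion '[[[0,0.52,0.01,0.02,0,0,-7.1],[0,0.51,0.07,0.03,0,0,-7],[0,0.5,0.14,0.02,0,0,-7.1],[0,-0.12,0,0.68,0,0,0],[0,0,0,0,0,0,0]]]'

```text
t: 44.4
ee_pos: [0.5647, -0.1383, 0.3104]
ee_rot: [0.758, 0.652, -0.001, -0.003]
contact_force: [-0.8, -0.6, 0.3]
grip_width: 0.0007
gripper_force: 0.0
```

```bash
python3 - <<'E'
from plan import *
st(); plan([at(-81,.232)]+arc(-81,34,.232,6.,3)+[(0,1)])
E
```

```text
t 44.4 [ 0.5647 -0.1383  0.3104] yaw 1.4199 F [-0.8 -0.6  0.3] w 0.0007 gf 0.0
[[[0,0,0.02,0.65,-0.1,0,0.1],[0,0,0.02,0.65,-0.1,0,0.1],[0,0,0.01,0.66,-0.2,-0.1,0.2],[0,0.02,-0.25,0,0,0,5.7],[0,0.01,-0.26,0,0,0,5.8],[0,0.01,-0.25,0,0,0,5.7],[0,0.02,-0.26,0,0,0,5.8],[0,0.01,-0.25,0,0,0,5.7]]]
[[[0,0.01,-0.26,0,0,0,5.8],[0,0.01,-0.25,0,0,0,5.7],[0,0.02,-0.26,0,0,0,5.8],[0,0.01,-0.25,0,0,0,5.7],[0,0.01,-0.26,0,0,0,5.8],[0,0.01,-0.26,0,0,0,5.7],[0,0.02,-0.25,0,0,0,5.8],[0,0.01,-0.26,0,0,0,5.7]]]
[[[0,0.01,-0.25,0,0,0,5.8],[0,0.02,-0.26,0,0,0,5.7],[0,0.01,-0.25,0,0,0,5.8],[0,0.01,-0.26,0,0,0,5.7],[0,0.01,-0.25,0,0,0,5.8],[0,0.02,-0.26,0,0,0,5.7],[0,0,-0.08,0,0,0,1.9],[0,0,-0.09,0,0,0,1.9]]]
[[[0,0,-0.09,0,0,0,2],[0,0,0,0,0,0,0]]]
```

servo_tool --motion '[[[0,0,0.02,0.65,0,0,0],[0,0,0.02,0.65,0,0,0],[0,0,0.01,0.66,0,0,0],[0,0.02,-0.25,0,0,0,5.7],[0,0.01,-0.26,0,0,0,5.8],[0,0.01,-0.25,0,0,0,5.7],[0,0.02,-0.26,0,0,0,5.8],[0,0.01,-0.25,0,0,0,5.7]]]'

```text
t: 45.2
ee_pos: [0.5218, -0.1208, 0.2356]
ee_rot: [0.898, 0.44, 0.001, 0.0]
contact_force: [1.5, -2.8, -2.0]
grip_width: 0.0003
gripper_force: 1.6
```

servo_tool --motion '[[[0,0.01,-0.26,0,0,0,5.8],[0,0.01,-0.25,0,0,0,5.7],[0,0.02,-0.26,0,0,0,5.8],[0,0.01,-0.25,0,0,0,5.7],[0,0.01,-0.26,0,0,0,5.8],[0,0.01,-0.26,0,0,0,5.7],[0,0.02,-0.25,0,0,0,5.8],[0,0.01,-0.26,0,0,0,5.7]]]'

```text
t: 46.0
ee_pos: [0.4814, -0.0512, 0.2353]
ee_rot: [0.999, 0.054, -0.0, -0.001]
contact_force: [-2.3, -3.4, 1.0]
grip_width: 0.0005
gripper_force: 1.8
```

servo_tool --motion '[[[0,0.01,-0.25,0,0,0,5.8],[0,0.02,-0.26,0,0,0,5.7],[0,0.01,-0.25,0,0,0,5.8],[0,0.01,-0.26,0,0,0,5.7],[0,0.01,-0.25,0,0,0,5.8],[0,0.02,-0.26,0,0,0,5.7],[0,0,-0.17,0,0,0,3.8],[0,0,0,0,0,0,0]]]'

```text
t: 46.8
ee_pos: [0.4969, 0.0159, 0.2351]
ee_rot: [0.962, -0.273, -0.001, -0.001]
contact_force: [-0.4, 0.1, -0.1]
grip_width: 0.0007
gripper_force: 0.0
```

```bash
python3 - <<'E'
from plan import *
st(); d=arm.state()['ee_pos'][:2]-O; a=np.degrees(np.arctan2(d[1],-d[0])); print(np.hypot(*d),a)
plan(arc(a,46.8,.232,3,2)+[(0,2)])
E
```

```text
t 46.8 [0.4969 0.0159 0.2351] yaw -0.5533 F [-0.4  0.1 -0.1] w 0.0007 gf 0.0
0.10087168330212852 31.979200840633673
[[[0,-0.02,-0.13,0.08,-0.1,0.1,3.2],[0,0,-0.13,0,0,0,3],[0,0,-0.14,0,0,0,3],[0,0.01,-0.13,0,0,0,2.9],[0,0,-0.06,0,0,0,1.5],[0,0,-0.07,0,0,0,1.5],[0,0,0,0,0,0,0],[0,0,0,0,0,0,0]]]
```

servo_tool --motion '[[[0,-0.02,-0.13,0.08,0,0,3.2],[0,0,-0.13,0,0,0,3],[0,0,-0.13,0,0,0,3],[0,0.01,-0.13,0,0,0,2.9],[0,0,-0.06,0,0,0,1.5],[0,0,-0.04,0,0,0,0.9],[0,0,-0.04,0,0,0,0.6],[0,0,0,0,0,0,0]]]'

```text
t: 47.6
ee_pos: [0.5129, 0.0355, 0.2314]
ee_rot: [0.918, -0.397, -0.0, -0.001]
contact_force: [0.8, 0.0, -0.1]
grip_width: 0.0004
gripper_force: 0.2
```

servo_tool --motion '[[[0,0,0.2,0,0,0,-4],[0,0,0,-0.8,0,0,0],[0,0,0,-0.8,0,0,0],[0,0,0,-0.8,0,0,-8],[0,-0.4,0,-0.4,0,0,-8],[0,0,0,0,0,0,0]]]'

```text
t: 48.2
ee_pos: [0.4939, 0.0395, 0.3451]
ee_rot: [0.973, -0.23, 0.001, -0.003]
contact_force: [0.6, 0.0, -1.0]
grip_width: 0.0008
gripper_force: 0.0
```

servo_tool --motion '[[[100,0.25,0.8,-0.01,0,0,-2.6],[100,0.21,0.82,-0.02,0,0,-2.6],[100,0.18,0.82,-0.01,0,0,-2.6],[100,0.14,0.83,-0.02,0,0,-2.6],[100,0.1,0.84,-0.01,0,0,-2.5],[100,0.07,0.84,-0.02,0,0,-2.6],[100,0.03,0.84,-0.01,0,0,-2.5],[100,-0.01,0.84,-0.01,0,0,-2.6]]]'

```text
t: 49.0
ee_pos: [0.4491, -0.2283, 0.3464]
ee_rot: [0.998, -0.055, -0.001, -0.001]
contact_force: [-0.1, -0.1, -0.2]
grip_width: 0.0619
gripper_force: 0.0
```

servo_tool --motion '[[[100,-0.05,0.84,-0.02,0,0,-2.5],[100,-0.09,0.84,-0.01,0,0,-2.6],[100,-0.12,0.84,-0.02,0,0,-2.5],[100,0,0,0,0,0,0]]]'

```text
t: 49.4
ee_pos: [0.4305, -0.3316, 0.3488]
ee_rot: [1.0, 0.008, -0.0, 0.001]
contact_force: [0.1, 0.4, 0.6]
grip_width: 0.0882
gripper_force: 0.0
```

```bash
cat >> look.py <<'E'
def pad(c):
    g=cv2.cvtColor(cv2.resize(c['pixels'],None,fx=4,fy=4,interpolation=cv2.INTER_CUBIC),cv2.COLOR_BGR2GRAY)
    V,U=np.mgrid[0:384*4,0:512*4]; sel=(U>215*4)&(U<320*4)&(V>170*4)&(V<225*4)
    P=np.zeros(g.shape+(2,)); P[sel]=p2w(c,np.c_[(U[sel]-1.5)/4,(V[sel]-1.5)/4],.059)[:,:2]-O
    m=((g<125)&sel&(np.hypot(P[...,0],P[...,1])<.1135)&(P[...,0]<-.02)).astype(np.uint8)
    n,l,s,ce=cv2.connectedComponentsWithStats(m)
    for i in range(1,n):
        if s[i,4]>3000:
            pts=P[l==i]*1e3; c0=pts.mean(0); r=cv2.minAreaRect(pts.astype(np.float32)); print('pad',c0,np.degrees(np.arctan2(c0[1],-c0[0])),r)
E
python3 - <<'E'
from look import *
st(); c=snap('top','t8'); print(lugs(c)); pad(c)
for ce,a in blobs(c):
    b=fit(c,ce,0,np.arange(-3.6,-1.9,.4))[0]; print(np.round(ce),a,np.round(b,4))
E
```

```text
t 49.4 [ 0.4305 -0.3316  0.3488] yaw 0.0151 F [0.1 0.4 0.6] w 0.0882 gf 0.0
[(np.float64(-2.0), np.float64(0.1093)), (np.float64(-2.62), np.float64(0.1137))]
pad [-65.92143578  -1.88828415] -1.6407581990622127 ((-66.24066162109375, -1.7453498840332031), (70.87127685546875, 73.6843490600586), 1.7264457941055298)
[124. 212.] 327 [41.0238  0.5036  0.4435 -2.5784]
```

```bash
python3 -c "
from plan import *
grasp(.5036,.4433,-2.578)"
```

```text
grasp [0.5129 0.4492] 0.5635926535897933
[[[100,0.12,-0.97,0.01,0,0,-1.6],[100,0.15,-0.97,0.01,0,0,-1.6],[100,0.17,-0.96,0.01,0,0,-1.6],[100,0.2,-0.96,0.01,0,0,-1.6],[100,0.23,-0.95,0.01,0,0,-1.6],[100,0.25,-0.95,0.01,0,0,-1.6],[100,0.28,-0.94,0.01,0,0,-1.6],[100,0.3,-0.93,0.01,0,0,-1.5]]]
[[[100,0.33,-0.92,0.01,0,0,-1.6],[100,0.35,-0.91,0.01,0,0,-1.5],[100,0.38,-0.9,0.01,0,0,-1.6],[100,0.4,-0.89,0.01,0,0,-1.5],[100,0.43,-0.88,0.01,0,0,-1.6],[100,0.45,-0.87,0.01,0,0,-1.5],[100,0.47,-0.86,0.01,0,0,-1.6],[100,0.5,-0.84,0.02,0,0,-1.5]]]
[[[100,0.52,-0.83,0.01,0,0,-1.6],[100,0.54,-0.81,0.02,0,0,-1.5],[100,0.56,-0.8,0.01,0,0,-1.6],[100,0.59,-0.79,0.02,-0.1,0,-1.5],[100,0,0,0.71,0,0,0],[100,0,0,0.71,0,0,0],[100,0,0,0.71,0,0,0],[100,0,0,0.71,0,0,0]]]
[[[100,0,0,0.7,0,0,0],[100,0,0,0.71,0,0,0],[100,0,0,0,0,0,0]]]
```

servo_tool --motion '[[[100,0.12,-0.97,0.01,0,0,-1.6],[100,0.15,-0.97,0.01,0,0,-1.6],[100,0.17,-0.96,0.01,0,0,-1.6],[100,0.2,-0.96,0.01,0,0,-1.6],[100,0.23,-0.95,0.01,0,0,-1.6],[100,0.25,-0.95,0.01,0,0,-1.6],[100,0.28,-0.94,0.01,0,0,-1.6],[100,0.3,-0.93,0.01,0,0,-1.5]]]'

```text
t: 50.25
ee_pos: [0.4628, -0.0121, 0.3458]
ee_rot: [0.992, 0.123, -0.0, -0.001]
contact_force: [0.7, 0.8, -0.4]
grip_width: 0.0884
gripper_force: 0.0
```

servo_tool --motion '[[[100,0.33,-0.92,0.01,0,0,-1.6],[100,0.35,-0.91,0.01,0,0,-1.5],[100,0.38,-0.9,0.01,0,0,-1.6],[100,0.4,-0.89,0.01,0,0,-1.5],[100,0.43,-0.88,0.01,0,0,-1.6],[100,0.45,-0.87,0.01,0,0,-1.5],[100,0.47,-0.86,0.01,0,0,-1.6],[100,0.5,-0.84,0.02,0,0,-1.5]]]'

```text
t: 51.05
ee_pos: [0.4925, 0.2992, 0.3424]
ee_rot: [0.973, 0.229, -0.001, -0.001]
contact_force: [0.4, -0.0, 0.2]
grip_width: 0.0881
gripper_force: 0.0
```

servo_tool --motion '[[[100,0.52,-0.83,0.01,0,0,-1.6],[100,0.54,-0.81,0.02,0,0,-1.5],[100,0.56,-0.8,0.01,0,0,-1.6],[100,0.59,-0.79,0.02,0,0,-1.5],[100,0,0,0.71,0,0,0],[100,0,0,0.71,0,0,0],[100,0,0,0.71,0,0,0],[100,0,0,0,0,0,0]]]'

```text
t: 51.85
ee_pos: [0.5059, 0.4523, 0.2508]
ee_rot: [0.96, 0.281, -0.004, 0.001]
contact_force: [-0.9, -0.3, -0.3]
grip_width: 0.0883
gripper_force: 0.0
```

```bash
python3 -c "
from look import *
st();plan([(.5129,.4492,.225,.5636,100),(.5129,.4492,.171,.5636,100),(100,1)])
c=snap('top','t9'); print([ (np.round(a),b) for a,b in blobs(c)])"
```

```text
t 51.85 [0.5059 0.4523 0.2508] yaw 0.5697 F [-0.9 -0.3 -0.3] w 0.0883 gf 0.0
[[[100,0.11,0.16,0.64,-0.1,0.5,0.3],[100,0,0,0.68,0,0,0],[100,0,0,0.67,0,0,0],[100,0,0,0,0,0,0]]]
[(array([197., 192.]), np.int32(137)), (array([124., 213.]), np.int32(266))]
```

servo_tool --motion '[[[100,0.11,0.16,0.64,0,0,0.3],[100,0,0,0,0,0,0],[100,0,0,0,0,0,0]]]'

```text
t: 52.2
ee_pos: [0.516, 0.4497, 0.2315]
ee_rot: [0.96, 0.278, 0.0, -0.001]
contact_force: [-0.1, -0.8, 0.1]
grip_width: 0.0883
gripper_force: 0.0
```

```bash
python3 -c "
from look import *
st();plan([(.5129,.4492,.171,.5636,100),(100,1)])"
```

```text
t 52.2 [0.516  0.4497 0.2315] yaw 0.5641 F [-0.1 -0.8  0.1] w 0.0883 gf 0.0
[[[100,-0.04,-0.01,0.76,-0.1,0,0],[100,-0.04,-0.02,0.75,0,-0.1,0],[100,0,0,0,0,0,0]]]
```

servo_tool --motion '[[[100,-0.04,-0.01,0.76,0,0,0],[100,-0.03,-0.02,0.75,0,0,0],[100,0,0,0,0,0,0],[0,0,0,0,0,0,0],[0,0,0,0,0,0,0],[0,0,0,0,0,0,0],[0,0,0,0,0,0,0]]]'

```text
t: 52.9
ee_pos: [0.5136, 0.4497, 0.172]
ee_rot: [0.96, 0.279, 0.001, -0.002]
contact_force: [-0.9, -0.9, 7.4]
grip_width: 0.0674
gripper_force: 30.0
```

```bash
python3 -c "
from plan import *
st(); e=arm.state()['ee_pos'][:2]-[.5036,.4433]; off=e@[.845,.534]; print(off)
place(-1.65,off)"
```

```text
t 52.9 [0.5136 0.4497 0.172 ] yaw 0.5645 F [-0.9 -0.9  7.4] w 0.0674 gf 30.0
0.011881034170362065
place [ 0.5284 -0.0391] 0.028797932657906436
[[[0,0,0,-0.74,0,0,5.1],[0,0,0,-0.74,0,0,5.1],[0,0,0,-0.74,0,0,5.1],[0,0,0,-0.74,-0.1,0,5.1],[0,0,-0.01,-0.74,-0.1,-0.1,5.1],[0,0.01,0,-0.75,0,0,5.2],[0,0,0.87,0,0,0,0],[0,0,0.87,0,0,0,0]]]
[[[0,0,0.87,0,0,0,0],[0,0,0.87,0,0,0,0],[0,0,0.87,0,0,0,0],[0,0,0.87,0,0,0,0],[0,0,0.88,0,0,0,0],[0,0,0.87,0,0,0,0],[0,0,0.88,0,0,0,0],[0,0,0.87,0,0,0,0]]]
[[[0,0,0.88,0,0,0,0],[0,0.01,0.87,0,0,0,0],[0,0,0.88,0,0,0,0],[0,0.01,0.87,0,0,0,0],[0,0,0,0.71,0,0,0],[0,0,0,0.71,0,0,0],[0,0,0,0.71,0,0,0],[0,0,0,0.72,0,0,0]]]
[[[0,0,0,0,0,0,0],[0,0,0,0,0,0,0]]]
```

servo_tool --motion '[[[0,0,0,-0.74,0,0,5.1],[0,0,0,-0.74,0,0,5.1],[0,0,0,-0.74,0,0,5.1],[0,0,0,-0.74,0,0,5.1],[0,0,-0.01,-0.74,0,0,5.1],[0,0.01,0,-0.75,0,0,5.2],[0,0,0.87,0,0,0,0],[0,0,0.87,0,0,0,0]]]'

```text
t: 53.7
ee_pos: [0.5151, 0.3797, 0.3493]
ee_rot: [1.0, 0.016, 0.001, -0.002]
contact_force: [0.6, -0.0, -1.8]
grip_width: 0.0676
gripper_force: 30.0
```

servo_tool --motion '[[[0,0,0.87,0,0,0,0],[0,0,0.87,0,0,0,0],[0,0,0.87,0,0,0,0],[0,0,0.87,0,0,0,0],[0,0,0.88,0,0,0,0],[0,0,0.87,0,0,0,0],[0,0,0.88,0,0,0,0],[0,0,0.87,0,0,0,0]]]'

```text
t: 54.5
ee_pos: [0.5231, 0.099, 0.3479]
ee_rot: [1.0, 0.014, 0.0, -0.001]
contact_force: [0.1, -0.5, -1.2]
grip_width: 0.0677
gripper_force: 30.0
```

servo_tool --motion '[[[0,0,0.88,0,0,0,0],[0,0.01,0.87,0,0,0,0],[0,0,0.88,0,0,0,0],[0,0.01,0.87,0,0,0,0],[0,0,0,0.71,0,0,0],[0,0,0,0.71,0,0,0],[0,0,0,0.71,0,0,0],[0,0,0,0.2,0,0,0]]]'

```text
t: 55.3
ee_pos: [0.527, -0.0391, 0.2521]
ee_rot: [1.0, 0.014, -0.002, -0.001]
contact_force: [-0.1, -0.1, -2.2]
grip_width: 0.0677
gripper_force: 30.0
```

servo_tool --motion '[[[0,0,0,0,0,0,0],[0,0,0,0,0,0,0]]]'

```text
t: 55.5
ee_pos: [0.5287, -0.0394, 0.2551]
ee_rot: [1.0, 0.014, 0.001, -0.001]
contact_force: [-0.5, 0.2, -0.9]
grip_width: 0.0671
gripper_force: 30.0
```

```bash
python3 -c "
from plan import *
st();plan([(.5284,-.0391,.238,.0288,0),(0,1)])"
```

```text
t 55.5 [ 0.5287 -0.0394  0.2551] yaw 0.0286 F [-0.5  0.2 -0.9] w 0.0671 gf 30.0
[[[0,-0.01,-0.01,0.43,-0.1,-0.1,0],[0,0,0,0,0,0,0]]]
```

servo_tool --motion '[[[0,-0.01,-0.01,0.42,0,0,0],[0,0,0,0.12,0,0,0],[0,0,0,0.04,0,0,0],[0,0,0,0,0,0,0]]]'

```text
t: 55.9
ee_pos: [0.528, -0.0388, 0.2314]
ee_rot: [1.0, 0.014, 0.0, -0.001]
contact_force: [-1.0, -0.1, -1.9]
grip_width: 0.0675
gripper_force: 30.0
```

servo_tool --motion '[[[0,0,0,0.03,0,0,0],[0,0,0,0,0,0,0]]]'

```text
t: 56.1
ee_pos: [0.5282, -0.0391, 0.2309]
ee_rot: [1.0, 0.014, 0.0, -0.001]
contact_force: [-3.4, 1.5, 10.0]
grip_width: 0.0677
gripper_force: 30.0
```

servo_tool --motion '[[[100,0,0,0,0,0,0],[100,0,0,0,0,0,0],[100,0,0,0,0,0,0],[100,0,0,-0.3,0,0,0],[100,0,0,-0.8,0,0,0],[100,0,0,-0.8,0,0,0],[0,-0.3,0,-0.8,0,0,0],[0,-0.4,0.8,-0.3,0,0,0]]]'

```text
t: 56.9
ee_pos: [0.5022, -0.0688, 0.3524]
ee_rot: [1.0, 0.018, 0.002, -0.002]
contact_force: [0.3, -1.1, -0.7]
grip_width: 0.0745
gripper_force: 0.0
```

servo_tool --motion '[[[0,-0.4,0.9,0,0,0,0],[0,-0.4,0.9,0,0,0,0],[0,-0.3,0.9,0,0,0,0],[0,-0.3,0.9,0,0,0,0],[0,-0.3,0.9,0,0,0,0],[0,0,0.9,0,0,0,0],[0,0,0.9,0,0,0,0],[0,0,0,0,0,0,0]]]'

```text
t: 57.7
ee_pos: [0.4385, -0.3305, 0.3505]
ee_rot: [1.0, 0.011, 0.0, 0.001]
contact_force: [-0.0, -0.5, 0.2]
grip_width: 0.0101
gripper_force: 0.0
```

```bash
python3 - <<'E'
from look import *
st(); c=snap('top','t10')
u=w2p(c,[.517,-.041,.075])[0]
for b in fit(c,u,.059,np.arange(-3.6,-2.5,.3))[:2]: print(np.round(b,4))
cv2.imwrite('pics/z7.png',cv2.resize(c['pixels'][128:240,215:375],None,fx=5,fy=5,interpolation=cv2.INTER_CUBIC))
p,q=plan([at(-81,.34),at(-81,.31),(0,1)])
E
```

```text
t 57.7 [ 0.4385 -0.3305  0.3505] yaw 0.0222 F [-0.  -0.5  0.2] w 0.0101 gf 0.0
[ 6.6294e+01  5.1530e-01 -3.8600e-02  3.1203e+00]
[ 6.67881e+01  5.15100e-01 -3.86000e-02 -3.13350e+00]
[[[0,0.3,-0.42,0.02,0,0,-7.2],[0,0.35,-0.38,0.02,0,0,-7.2],[0,0.4,-0.34,0.02,0,0,-7.2],[0,0.44,-0.28,0.02,0,0,-7.3],[0,0.47,-0.23,0.02,0,0,-7.2],[0,0.49,-0.17,0.02,0,0,-7.3],[0,0.51,-0.1,0.03,0,0,-7.2],[0,0.52,-0.04,0.02,0,0,-7.3]]]
[[[0,0.52,0.03,0.03,0,0,-7.2],[0,0.51,0.09,0.02,0,0,-7.3],[0,0.49,0.16,0.03,0,0,-7.2],[0,0,0,0.75,0,0,0],[0,0,0,0,0,0,0]]]
```

View pics/z7.png

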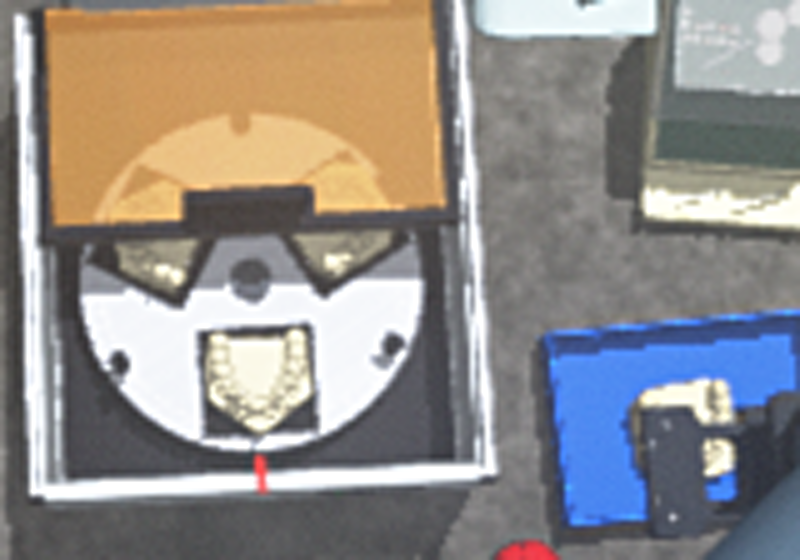

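The third cast is centred on its pad, with its front at (256,432) facing the mark. One last 120° push will bring the notch to the mark.

servo_tool --motion '[[[0,0.3,-0.42,0.02,0,0,-7.2],[0,0.35,-0.38,0.02,0,0,-7.2],[0,0.4,-0.34,0.02,0,0,-7.2],[0,0.44,-0.28,0.02,0,0,-7.3],[0,0.47,-0.23,0.02,0,0,-7.2],[0,0.49,-0.17,0.02,0,0,-7.3],[0,0.51,-0.1,0.03,0,0,-7.2],[0,0.52,-0.04,0.02,0,0,-7.3]]]'

```text
t: 58.55
ee_pos: [0.5325, -0.1848, 0.3429]
ee_rot: [0.866, 0.5, 0.0, -0.001]
contact_force: [-0.4, 0.2, 0.3]
grip_width: 0.0006
gripper_force: 0.0
```

servo_tool --motion '[[[0,0.52,0.03,0.03,0,0,-7.2],[0,0.51,0.09,0.02,0,0,-7.3],[0,0.49,0.16,0.03,0,0,-7.2],[0,-0.12,0,0.7,0,0,0],[0,0,0,0,0,0,0]]]'

```text
t: 59.05
ee_pos: [0.5647, -0.1382, 0.3092]
ee_rot: [0.758, 0.652, -0.001, -0.003]
contact_force: [-0.7, 0.9, -0.6]
grip_width: 0.0003
gripper_force: 0.0
```

```bash
python3 - <<'E'
from plan import *
st(); plan([at(-80,.232)]+arc(-80,34,.232,6.,1)+[(0,1)])
E
```

```text
t 59.05 [ 0.5647 -0.1382  0.3092] yaw 1.4199 F [-0.7  0.9 -0.6] w 0.0003 gf 0.0
[[[0,0,0,0.64,-0.1,0,0.5],[0,0,0.01,0.64,-0.1,0,0.4],[0,0,0,0.65,-0.2,-0.1,0.5],[0,0.02,-0.27,0,0,0,6],[0,0.01,-0.26,0,0,0,6],[0,0.02,-0.27,0,0,0,6],[0,0.01,-0.27,0,0,0,6],[0,0.01,-0.26,0,0,0,6]]]
[[[0,0.02,-0.27,0,0,0,6],[0,0.01,-0.27,0,0,0,6],[0,0.01,-0.26,0,0,0,6],[0,0.02,-0.27,0,0,0,6],[0,0.01,-0.27,0,0,0,6],[0,0.02,-0.26,0,0,0,6],[0,0.01,-0.27,0,0,0,6],[0,0.01,-0.27,0,0,0,6]]]
[[[0,0.02,-0.26,0,0,0,6],[0,0.01,-0.27,0,0,0,6],[0,0.02,-0.27,0,0,0,6],[0,0.01,-0.26,0,0,0,6],[0,0.01,-0.27,0,0,0,6],[0,0.02,-0.26,0,0,0,6],[0,0,0,0,0,0,0]]]
```

servo_tool --motion '[[[0,0,0,0.64,0,0,0.4],[0,0,0.01,0.64,0,0,0.4],[0,0,0,0.65,0,0,0.4],[0,0.02,-0.27,0,0,0,6],[0,0.01,-0.26,0,0,0,6],[0,0.02,-0.27,0,0,0,6],[0,0.01,-0.27,0,0,0,6],[0,0.01,-0.26,0,0,0,6]]]'

```text
t: 59.85
ee_pos: [0.5186, -0.1183, 0.2356]
ee_rot: [0.907, 0.42, 0.001, 0.0]
contact_force: [2.5, -2.6, -1.2]
grip_width: 0.0006
gripper_force: 1.6
```

servo_tool --motion '[[[0,0.02,-0.27,0,0,0,6],[0,0.01,-0.27,0,0,0,6],[0,0.01,-0.26,0,0,0,6],[0,0.02,-0.27,0,0,0,6],[0,0.01,-0.27,0,0,0,6],[0,0.02,-0.26,0,0,0,6],[0,0.01,-0.27,0,0,0,6],[0,0.01,-0.27,0,0,0,6]]]'

```text
t: 60.65
ee_pos: [0.4809, -0.0432, 0.2354]
ee_rot: [1.0, 0.015, -0.0, -0.001]
contact_force: [-2.3, -3.3, 1.7]
grip_width: -0.0001
gripper_force: 1.8
```

servo_tool --motion '[[[0,0.02,-0.26,0,0,0,6],[0,0.01,-0.27,0,0,0,6],[0,0.02,-0.27,0,0,0,6],[0,0.01,-0.26,0,0,0,6],[0,0.01,-0.22,0,0,0,5],[0,0.01,-0.13,0,0,0,3],[0,0,0,0,0,0,0],[0,0,0,0,0,0,0]]]'

```text
t: 61.45
ee_pos: [0.4957, 0.0115, 0.2351]
ee_rot: [0.966, -0.258, -0.0, -0.001]
contact_force: [-0.2, 0.3, -0.0]
grip_width: 0.0003
gripper_force: 0.0
```

```bash
python3 - <<'E'
from plan import *
st(); d=arm.state()['ee_pos'][:2]-O; a=np.degrees(np.arctan2(d[1],-d[0])); print(np.hypot(*d),a)
plan(arc(a,46.7,.232,3,2)+[(0,2)])
E
```

```text
t 61.45 [0.4957 0.0115 0.2351] yaw -0.5211 F [-0.2  0.3 -0. ] w 0.0003 gf 0.0
0.09970010274556051 29.41701540262141
[[[0,-0.06,-0.13,0.08,-0.1,0.1,2.4],[0,0.01,-0.13,0,0,0,2.9],[0,0,-0.12,0,0,0,2.9],[0,0,-0.13,0,0,0,2.9],[0,0.01,-0.13,0,0,0,2.9],[0,0,-0.06,0,0,0,1.4],[0,0,-0.07,0,0,0,1.4],[0,0,0,0,0,0,0]]]
[[[0,0,0,0,0,0,0]]]
```

servo_tool --motion '[[[0,-0.06,-0.13,0.08,0,0,2.4],[0,0.01,-0.13,0,0,0,2.9],[0,0,-0.12,0,0,0,2.9],[0,0,-0.13,0,0,0,2.9],[0,0.01,-0.13,0,0,0,2.9],[0,0,-0.06,0,0,0,1.4],[0,0,-0.04,0,0,0,0.8],[0,0,-0.03,0,0,0,0.6]]]'

```text
t: 62.25
ee_pos: [0.5126, 0.0362, 0.2314]
ee_rot: [0.918, -0.397, -0.001, -0.001]
contact_force: [-1.8, -0.1, 1.6]
grip_width: 0.0003
gripper_force: 0.8
```

servo_tool --motion '[[[0,0,0,0,0,0,0],[0,0,0.2,0,0,0,-4],[0,0,0,-0.8,0,0,0],[0,0,0,-0.8,0,0,0],[0,0,0,-0.8,0,0,-8],[0,-0.4,0,-0.4,0,0,-8],[0,0,0,0,0,0,0]]]'

```text
t: 62.95
ee_pos: [0.4937, 0.0404, 0.345]
ee_rot: [0.973, -0.23, 0.001, -0.002]
contact_force: [-0.1, 0.5, 1.1]
grip_width: 0.0006
gripper_force: 0.0
```

servo_tool --motion '[[[0,0.25,0.8,-0.01,0,0,-2.6],[0,0.21,0.82,-0.02,0,0,-2.6],[0,0.18,0.82,-0.01,0,0,-2.6],[0,0.14,0.83,-0.02,0,0,-2.6],[0,0.1,0.84,-0.01,0,0,-2.5],[0,0.07,0.84,-0.02,0,0,-2.6],[0,0.03,0.84,-0.01,0,0,-2.5],[0,-0.01,0.84,-0.01,0,0,-2.6]]]'

```text
t: 63.75
ee_pos: [0.4495, -0.2273, 0.3464]
ee_rot: [0.999, -0.054, -0.001, -0.001]
contact_force: [-0.5, 0.8, 0.1]
grip_width: 0.0004
gripper_force: 0.0
```

servo_tool --motion '[[[0,-0.05,0.84,-0.02,0,0,-2.5],[0,-0.09,0.84,-0.01,0,0,-2.6],[0,-0.12,0.84,-0.02,0,0,-2.5],[0,-0.5,0.5,0,0,0,0],[0,-0.5,0.5,0,0,0,0],[0,0,0.5,0,0,0,0],[0,0,0,0,0,0,0]]]'

```text
t: 64.45
ee_pos: [0.3934, -0.3894, 0.3484]
ee_rot: [1.0, 0.01, -0.0, -0.0]
contact_force: [0.4, 0.1, 0.1]
grip_width: 0.0002
gripper_force: 0.0
```

```bash
python3 - <<'E'
from look import *
st(); c=snap('top','t11'); print(lugs(c))
u=w2p(c,[.517,-.041,.075])[0]
print(np.round(fit(c,u,.059,np.arange(-3.6,-2.5,.3))[0],4))
cv2.imwrite('pics/z8.png',cv2.resize(c['pixels'][128:240,215:375],None,fx=5,fy=5,interpolation=cv2.INTER_CUBIC))
E
```

```text
t 64.45 [ 0.3934 -0.3894  0.3484] yaw 0.0191 F [0.4 0.1 0.1] w 0.0002 gf 0.0
[(np.float64(-1.77), np.float64(0.1095)), (np.float64(-2.64), np.float64(0.114))]
[ 6.66133e+01  5.15300e-01 -4.00000e-02  3.13780e+00]
```

View pics/z8.png

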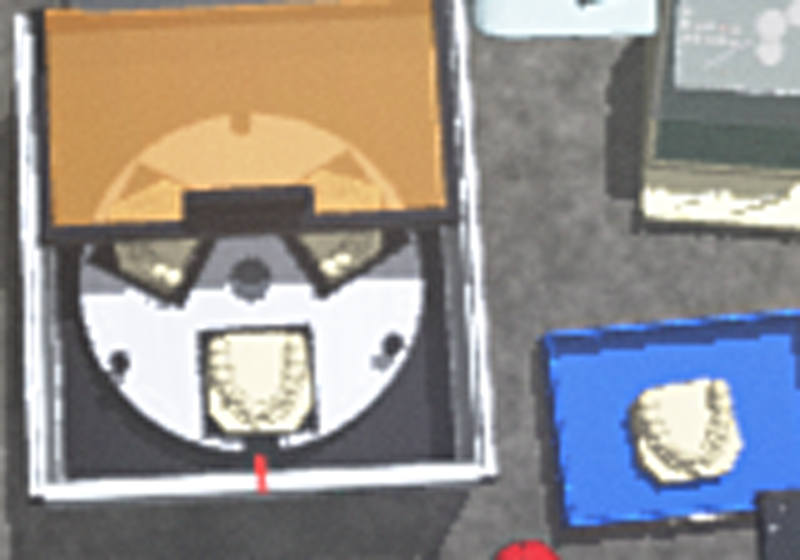

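All good: the notch (264,443) lines up with the mark, the scanned cast is teeth up in the pan at (687,430), and both other stations are filled. Now I'll shut the guard from behind its handle.

```bash
python3 - <<'E'
from plan import *
y=-.036
plan([(.648,y,.365,.024,0,.036),(0,1),(.648,y,.293,.024,0,.025),(0,2)])
E
```

```text
[[[0,0.5,-0.67,-0.03,0,0,0],[0,0.5,-0.67,-0.03,0,0,0],[0,0.5,-0.67,-0.03,0,0,0],[0,0.5,-0.67,-0.03,0,0,0],[0,0.5,-0.66,-0.03,0,0,0],[0,0.5,-0.67,-0.03,0,0,0],[0,0.5,-0.66,-0.03,0,0,0],[0,0.51,-0.67,-0.03,0,0,0]]]
[[[0,0.5,-0.66,-0.03,0,0,0],[0,0.51,-0.67,-0.04,0,0,0],[0,0.5,-0.66,-0.03,0,0,-0.1],[0,0.51,-0.66,-0.04,-0.1,0,0],[0,0.5,-0.67,-0.03,0,0.1,-0.1],[0,0,0,0,0,0,0],[0,0,0,0.6,0,0,0],[0,0,0,0.6,0,0,0]]]
[[[0,0,0,0.6,0,0,0],[0,0,0,0,0,0,0],[0,0,0,0,0,0,0]]]
```

servo_tool --motion '[[[0,0.5,-0.67,-0.03,0,0,0],[0,0.5,-0.67,-0.03,0,0,0],[0,0.5,-0.67,-0.03,0,0,0],[0,0.5,-0.67,-0.03,0,0,0],[0,0.5,-0.66,-0.03,0,0,0],[0,0.5,-0.67,-0.03,0,0,0],[0,0.5,-0.66,-0.03,0,0,0],[0,0.51,-0.67,-0.03,0,0,0]]]'

```text
t: 65.3
ee_pos: [0.5504, -0.1665, 0.3582]
ee_rot: [1.0, 0.013, -0.001, -0.001]
contact_force: [0.3, -0.6, 0.0]
grip_width: 0.0007
gripper_force: 0.0
```

servo_tool --motion '[[[0,0.5,-0.66,-0.03,0,0,0],[0,0.51,-0.67,-0.04,0,0,0],[0,0.5,-0.66,-0.03,0,0,0],[0,0.51,-0.66,-0.04,0,0,0],[0,0.5,-0.67,-0.03,0,0,0],[0,0,0,0,0,0,0],[0,0,0,0,0,0,0]]]'

```text
t: 66.0
ee_pos: [0.6469, -0.0322, 0.3648]
ee_rot: [1.0, 0.014, -0.001, -0.001]
contact_force: [-0.1, -1.1, -0.3]
grip_width: 0.0007
gripper_force: 0.0
```

servo_tool --motion '[[[0,0,0,0.6,0,0,0],[0,0,0,0.6,0,0,0],[0,0,0,0.55,0,0,0],[0,0,0,0,0,0,0],[0,0,0,0,0,0,0]]]'

```text
t: 66.5
ee_pos: [0.6465, -0.0349, 0.2962]
ee_rot: [1.0, 0.012, -0.001, -0.001]
contact_force: [-0.4, -0.4, 0.3]
grip_width: 0.0006
gripper_force: 0.0
```

servo_tool --motion '[[[0,-0.1,0,0.08,0,0,0],[0,-0.5,0,0,0,0,0],[0,-0.5,0,0,0,0,0],[0,-0.5,0,0,0,0,0],[0,-0.5,0,0,0,0,0],[0,-0.5,0,0,0,0,0],[0,-0.5,0,0,0,0,0],[0,-0.5,0,0,0,0,0]]]'

```text
t: 67.3
ee_pos: [0.5029, -0.0377, 0.2939]
ee_rot: [1.0, 0.012, 0.002, -0.001]
contact_force: [2.6, -0.1, 0.5]
grip_width: 0.0003
gripper_force: 1.1
```

servo_tool --motion '[[[0,-0.2,0,0,0,0,0],[0,-0.1,0,0,0,0,0],[0,0,0,0,0,0,0]]]'

```text
t: 67.6
ee_pos: [0.4912, -0.038, 0.2932]
ee_rot: [1.0, 0.013, 0.0, -0.001]
contact_force: [-0.2, 0.1, 0.1]
grip_width: 0.0003
gripper_force: 0.0
```

servo_tool --motion '[[[0,-0.1,0,0,0,0,0],[0,0,0,0,0,0,0]]]'

```text
t: 67.8
ee_pos: [0.4873, -0.038, 0.2928]
ee_rot: [1.0, 0.013, 0.0, -0.001]
contact_force: [1.0, 0.5, 0.1]
grip_width: 0.0007
gripper_force: 0.4
```

servo_tool --motion '[[[0,-0.08,0,0,0,0,0],[0,0,0,0,0,0,0]]]'

```text
t: 68.0
ee_pos: [0.4856, -0.0379, 0.2931]
ee_rot: [1.0, 0.013, 0.002, -0.0]
contact_force: [7.8, -0.7, -5.6]
grip_width: 0.0006
gripper_force: 3.9
```

servo_tool --motion '[[[0,-0.08,0,0,0,0,0],[0,0,0,0,0,0,0]]]'

```text
t: 68.2
ee_pos: [0.4846, -0.0377, 0.2936]
ee_rot: [1.0, 0.013, 0.005, 0.001]
contact_force: [16.2, 0.7, -13.6]
grip_width: 0.0004
gripper_force: 8.1
```

The guard is at its shut stop (tool at 0.485, as predicted). I'll retreat, park and take a last look.

servo_tool --motion '[[[0,0.4,0,0,0,0,0],[0,0,0,-0.6,0,0,0],[0,0,0,-0.8,0,0,0],[0,0,0.4,-0.8,0,0,0],[0,-0.4,0.9,0,0,0,0],[0,-0.4,0.9,0,0,0,0],[0,-0.4,0.9,0,0,0,0],[0,-0.4,0.9,0,0,0,0]]]'

```text
t: 69.0
ee_pos: [0.4357, -0.2006, 0.3803]
ee_rot: [1.0, 0.013, -0.001, -0.001]
contact_force: [0.7, 0.2, 0.0]
grip_width: 0.0004
gripper_force: 0.0
```

servo_tool --motion '[[[0,-0.4,0.9,0,0,0,0],[0,-0.4,0.9,0,0,0,0],[0,-0.4,0.9,0,0,0,0],[0,-0.3,0.9,0,0,0,0],[0,0,0.9,0,0,0,0],[0,0,0.5,0,0,0,0],[0,0,0,0,0,0,0],[0,0,0,0,0,0,0]]]'

```text
t: 69.8
ee_pos: [0.3815, -0.4005, 0.3796]
ee_rot: [1.0, 0.012, -0.001, -0.001]
contact_force: [0.4, 0.5, 0.2]
grip_width: 0.0006
gripper_force: 0.0
```

```bash
python3 - <<'E'
from look import *
st(); c=snap('top','t12')
cv2.imwrite('pics/z9.png',cv2.resize(c['pixels'][120:270,100:420],None,fx=2.5,fy=2.5,interpolation=cv2.INTER_CUBIC))
E
```

```text
t 69.8 [ 0.3815 -0.4005  0.3796] yaw 0.0247 F [0.4 0.5 0.2] w 0.0006 gf 0.0
```

View pics/z9.png

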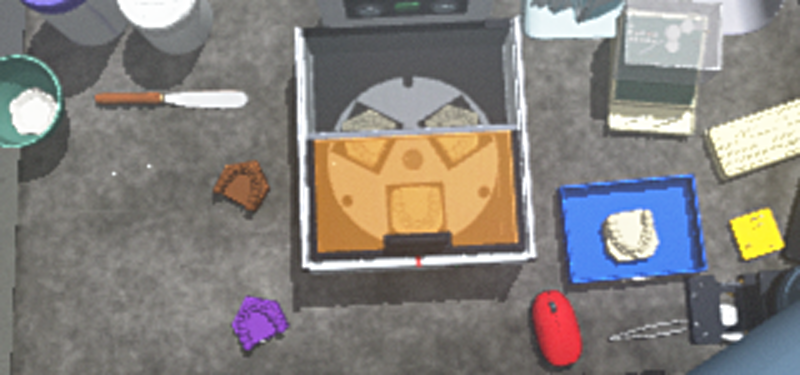

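The guard is shut, three casts are on their pads, and the scanned cast is in the pan at (632,235). The spatula, bur block and decoys have not moved. Handing the job in.

```bash
python3 -c "
from bench import arm
print(arm.finish_job())"
```

```text
the job is handed in; nothing more can be done
None
```

The changeover is done and handed in at about 70 s: the scanned cast is teeth up in the blue pan, all three worktop casts stand centred on their own stations facing outwards, the notch is at the red mark, the guard is fully shut, and the spatula and yellow bur block were left alone.

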